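Pack steel studs for dry storage in the optics lab

TASK

Pack the bare steel studs away dry: with the scoop, move every white drying bead from the black tray into the metal pot, never touching the beads with the gripper itself; once all the beads are in, drop every short flanged stud onto them, then close the pot with its lid, fully seated and level. Leave the scoop standing upright on the middle of its rubber mat, and do not disturb the other things on the table.

Things in the scene. Friction and masses are not known exactly. Their poses are not given: they have to be found in the camera images.
- scoop: Steel scoop standing on the mat, 0.12-0.2 kg. Pan 80 x 64 mm, floor 2 mm, thinning at the lip, open in front (+x); back and side walls 2 mm thick, 26 mm high, the sides sloping down to the lip. A riser at the back carries a black grip bar along x: 16 mm wide (y), 74 mm long (x -44 to 30 mm), z 60 to 80 mm. Origin: centre of the underside; x towards the lip, z up.
- scoop_grip (a point): Point in the middle of the scoop's grip bar, 70 mm above the pan's underside and 5 mm behind its centre, near the centre of mass; grip from above, closing across the 16 mm width. Axes as the scoop's.
- scoop_lip (a point): Middle of the scoop's front lip at the underside, 40 mm ahead of the scoop's origin.
- mat: Fixed black rubber mat, 130 x 100 x 3 mm, the scoop's place. Origin: centre of its underside; x along its long side.
- tray: Black tray screwed to the table, outside 220 x 80 x 30 mm, walls and floor 4 mm thick (inside 212 x 72 mm, floor 4 mm up). Origin: centre of its underside; x along its length, z up. The beads start in the half towards +x; the other half is free.
- bead1: White ceramic drying bead, a ball of 18 mm, 12 g, loose in the tray; origin at its centre. Four to seven of the seven are present.
- bead2: White ceramic drying bead, a ball of 18 mm, 12 g, loose in the tray; origin at its centre. Four to seven of the seven are present.
- bead3: White ceramic drying bead, a ball of 18 mm, 12 g, loose in the tray; origin at its centre. Four to seven of the seven are present.
- bead4: White ceramic drying bead, a ball of 18 mm, 12 g, loose in the tray; origin at its centre. Four to seven of the seven are present.
- bead5: White ceramic drying bead, a ball of 18 mm, 12 g, loose in the tray; origin at its centre. Four to seven of the seven are present.
- bead6: White ceramic drying bead, a ball of 18 mm, 12 g, loose in the tray; origin at its centre. Four to seven of the seven are present.
- bead7: White ceramic drying bead, a ball of 18 mm, 12 g, loose in the tray; origin at its centre. Four to seven of the seven are present.
- pot: Open round metal pot bolted down on a slightly wider foot: outside diameter 124 mm, inside about 113 mm, height 85 mm, floor 5 mm thick. Origin: centre of its underside, z up.
- lid: Loose round lid, 0.11-0.23 kg, lying right way up: plug of 102 mm diameter, z 0 to 8 mm; steel disc of 132 mm, z 8 to 14 mm; black knob of 24 mm diameter, z 14 to 40 mm. Origin: centre of the underside, z up. Seated, the disc lies on the rim and the origin is 8 mm below rim height.
- stud1: Short bare-steel stud standing on the table, 60 g: flange of 28 mm diameter and 6 mm height below, stem of 18 mm diameter above, 28 mm high in all. Origin: centre of its underside, z along the stem. Three to five of the five are present.
- stud2: Short bare-steel stud standing on the table, 60 g: flange of 28 mm diameter and 6 mm height below, stem of 18 mm diameter above, 28 mm high in all. Origin: centre of its underside, z along the stem. Three to five of the five are present.
- stud3: Short bare-steel stud standing on the table, 60 g: flange of 28 mm diameter and 6 mm height below, stem of 18 mm diameter above, 28 mm high in all. Origin: centre of its underside, z along the stem. Three to five of the five are present.
- stud4: Short bare-steel stud standing on the table, 60 g: flange of 28 mm diameter and 6 mm height below, stem of 18 mm diameter above, 28 mm high in all. Origin: centre of its underside, z along the stem. Three to five of the five are present.
- stud5: Short bare-steel stud standing on the table, 60 g: flange of 28 mm diameter and 6 mm height below, stem of 18 mm diameter above, 28 mm high in all. Origin: centre of its underside, z along the stem. Three to five of the five are present.
- tall_post: Bystander: slim post on a round foot, 75 mm high, loose; leave it alone. Origin under its foot.
- fork_a: Bystander: flat steel fork clamp, 80 x 30 x 9 mm, loose; leave it alone.
- fork_b: Bystander: flat steel fork clamp, 80 x 30 x 9 mm, loose; leave it alone.
- driver: Bystander: screwdriver lying on the table; leave it alone.

How it is judged:
By the outcome, as a careful person would: the job done as asked, in the order asked, and still so for the second after the job is handed in, with the robot touching nothing.
Of bead1, bead2, bead3, bead4, bead5, bead6, bead7 only 4 to 7 are there at a start; the rules pass over those that are not, and their reading is None.
Of stud1, stud2, stud3, stud4, stud5 only 3 to 5 are there at a start; the rules pass over those that are not, and their reading is None.
At some moment in a run one of stud1, stud2, stud3, stud4, stud5, lid may be knocked a few centimetres aside while the robot is not near it.
It also fails if it takes over 208 s, if anything falls off the work surface, if the arm or the gripper's body presses on something with over 40 N, if the wrist force passes 120 N, or if a joint passes its speed limit or range.

ROBOT

A 6-joint arm with a two-finger parallel gripper is mounted at the origin on the work surface. World frame = base frame: x ahead of the robot, y to its left, z up, the work surface at z = 0. Lengths are in mm, angles in rad, forces in N, time in s.
With the tool pointing down it reaches from about 350 to 875 mm from the base axis. Payload 4.2 kg.
Tool frame: the origin (TCP) lies midway between the tips of the shut fingers; the grasp point (between the pads) lies 19 mm behind it; z points along the fingers, y is the direction in which the jaws open and shut (so a half turn about z gives the same grasp; the last joint's range is limited). The gripper opens to 85 mm and grips with 20 to 120 N. Pads are 22 mm wide; open, the fingers measure 114 mm over their backs; the gripper's body (76 mm by 85 mm) begins 54 mm behind the grasp point. The pads swing forward as they close: fully open they stand 13 mm farther back than shut.
Start: joints at [1.363, 0.385, 0.008, 0, -1.194, -0.259], TCP at [281.236, 558.127, 231.312] pointing down, gripper open.
Joint ranges: [-3.14, 3.14], [-1.21, 2.06], [-1.07, 1.41], [-3.16, 2.05], [-2.99, -0.16], [-3.1, 3.1]. Speed limits (rad/s): [2.79, 2.79, 3.14, 3.14, 3.14, 3.14].

INTERFACE

Orientations are given as a unit quaternion [x, y, z, w].
In Python, from bench import arm gives the robot as it stands. The module is installed in compiled form; this text tells all that it offers.
- The arm moves only by the tool drive_tool, never from a script. Its argument "moves" is a list that holds one entry, the list of rows, each a list of 7 numbers: the opening, from 0 (shut) to 1 (fully open), then the shift along the tool's x, y, z in m, then the turn, a rotation vector about the tool's x, y, z in rad. In form: [[[hand, dx, dy, dz, wx, wy, wz], ...]]. A call has 1 to 20 rows; each row shifts and turns the pose as measured when the row begins, along the tool's axes as they then stand; what a row does not reach is not made up. A row lasts 1/10 s, in which the tool goes at most 50 mm and 8.59 degrees, less where a joint would pass 70% of its speed; a pose out of reach is approached as far as the arm can. A call with a gripper value outside its range is refused whole. The fingers move at their own pace and stop on an object; the grip force is fixed at half the most. Time passes only in rows, so rows that do not move let the fingers close. It gives the time, the measured TCP pose, the force and the opening at its end, in the units of the state.
- arm.read_state(): the state, without advancing time (a new reading comes with each control period).
- arm.get_image(name): name is "scene" or "side" or "wrist"; returns (picture, depth): 420x560x3 uint8, red, green, blue; 420x560 float32, mm along the optical axis (not along the pixel's ray), 0 where there is no reading.
- arm.camera_params(name): a dict with "fov_y" (degrees; the focal length in pixels is half the picture's height over the tangent of half this angle, whatever the lens; pixels are square), "cx", "cy" (the principal point, pixels), "world_from_camera" (4x4, takes a point from camera to world coordinates); the wrist camera has in their place "T_tool_cam" (4x4, takes a point from camera to tool coordinates, whose origin is the TCP and whose axes are the flange's). Camera axes: x right, y down, z forward; pixel columns grow to the right and rows downward; lengths in mm; the calibration is good to about 2 mm. A picture is of the moment at which its call begins: read the wrist's pose just before it. camera_params takes no time and is no camera call.
- arm.job_done(): hands the job in, once; it reports no verdict.
The state is a dict: "clock": time; "joints": joint angles; "joint_vel": joint speeds; "joint_efforts": joint torques, N m; "position": TCP position; "ee_rot": TCP orientation; "contact_force": force on the tool from outside, world axes, zero at the start; "wrist_torque": the same for the moment, N m; "gripper_width": finger opening in mm.
Only numpy, scipy, OpenCV 4.12 (cv2) and the standard library are available. Lean on these libraries where they do the work, as an engineer would, in place of code of your own. Each camera call takes 0.05 s, during which the arm holds its last target.

## Working session

There is one attempt and no reset: what is moved stays moved. The work goes in short steps, Python scripts to look and compute and a tool call to move; the robot and the scene stay as the last step left them, time stands still between calls to the robot, and variables do not carry over. Pictures are saved under pics/ and viewed, and the job is handed in when it is done.

Besides the shell and the picture viewer there is one more tool, called after "Call:" as name(argument=value, ...) on one line, values as JSON. drive_tool: Moves the arm, as the interface text tells. Its arguments: {"type":"object","properties":{"moves":{"type":"array","items":{"type":"array","items":{"type":"array","items":{"type":"number"}}}}},"required":["moves"]}

```bash
mkdir -p pics; ls
cat > h.py <<'E'
import numpy as np, cv2
from scipy.spatial.transform import Rotation as R
from bench import arm
def snap(n,tag):
    s=arm.read_state(); p,d=arm.get_image(n)
    cv2.imwrite(f'pics/{tag}.png',p[:,:,::-1]); np.savez(f'pics/{tag}.npz',p=p,d=d,pos=s['position'],rot=s['ee_rot'],name=n)
    return p,d
def wfc(z):
    n=str(z['name']); c=arm.camera_params(n)
    if n=='wrist':
        T=np.eye(4);T[:3,:3]=R.from_quat(z['rot']).as_matrix();T[:3,3]=z['pos'];T=T@np.array(c['T_tool_cam'])
    else: T=np.array(c['world_from_camera'])
    f=210/np.tan(np.radians(c['fov_y'])/2)
    return T,f,c['cx'],c['cy']
def px(tag,u,v,zpl=None):
    "world pt from depth, or intersect plane z"
    z=np.load(f'pics/{tag}.npz');T,f,cx,cy=wfc(z)
    r=np.array([(u-cx)/f,(v-cy)/f,1])
    if zpl is None:
        d=z['d'][int(round(v)),int(round(u))]; return (T@np.append(r*d,1))[:3]
    w=T[:3,:3]@r; return T[:3,3]+w*(zpl-T[2,3])/w[2]
def cloud(tag):
    z=np.load(f'pics/{tag}.npz');T,f,cx,cy=wfc(z);d=z['d']
    v,u=np.indices(d.shape);P=np.stack([(u-cx)/f*d,(v-cy)/f*d,d],-1)@T[:3,:3].T+T[:3,3]
    P[d<=0]=np.nan;return P,z['p']
def topdown(tags,out,x0,x1,y0,y1,s=1.0):
    "ortho map: image right = -y, up=+x ; keep highest"
    H=int((x1-x0)*s);W=int((y1-y0)*s);im=np.zeros((H,W,3),np.uint8);zb=np.full((H,W),-1e9)
    for t in tags:
        P,p=cloud(t);P=P.reshape(-1,3);p=p.reshape(-1,3);ok=~np.isnan(P[:,0])
        P=P[ok];p=p[ok];r=((x1-P[:,0])*s).astype(int);c=((y1-P[:,1])*s).astype(int)
        k=(r>=0)&(r<H)&(c>=0)&(c<W)&(P[:,2]<150)
        for i in np.argsort(P[:,2]):
            if k[i]: im[r[i],c[i]]=p[i];zb[r[i],c[i]]=P[i,2]
    cv2.imwrite(f'pics/{out}.png',im[:,:,::-1]);return zb
E
python3 - <<'E'
from h import *
print(arm.read_state())
for n in ['scene','side','wrist']: snap(n,n+'0'); print(n,arm.camera_params(n))
E
```

```text
pics
{'clock': 0.0, 'joints': array([ 1.36260013e+00,  3.85577646e-01,  6.60428973e-03, -4.80314200e-04,
       -1.19399946e+00, -2.58570658e-01]), 'joint_vel': array([-0.00105611, -0.00127424, -0.00032085, -0.00134414,  0.00034469,
        0.00182294]), 'joint_efforts': array([-2.76241499e-04, -3.92288446e+01,  1.88400757e+01,  4.18612942e+00,
       -4.62785349e-03,  3.91010147e-06]), 'position': array([280.99085799, 557.61251784, 230.20319996]), 'ee_rot': array([ 9.72868382e-01, -2.31356603e-01, -1.95735526e-04,  1.09352104e-03]), 'contact_force': array([ 0.65307352, -0.44636771,  0.18924755]), 'wrist_torque': array([-0.00658271, -0.00651507, -0.04634865]), 'gripper_width': 85.43408558933292}
scene {'fov_y': 43.871091128120824, 'cx': 279.29490591396103, 'cy': 206.27543955773376, 'world_from_camera': array([[-8.17768122e-01,  3.98446184e-01, -4.15326303e-01,
         1.07787349e+03],
       [ 5.75463794e-01,  5.53719644e-01, -6.01860430e-01,
         7.45395234e+02],
       [-9.83465869e-03, -7.31187523e-01, -6.82105626e-01,
         9.21272072e+02],
       [ 0.00000000e+00,  0.000
[... 243 characters left out ...]
],
       [-5.78059839e-01, -4.56700101e-01,  6.76218781e-01,
        -6.41147676e+02],
       [-1.02334992e-02, -8.24582571e-01, -5.65649060e-01,
         6.25795874e+02],
       [ 0.00000000e+00,  0.00000000e+00,  0.00000000e+00,
         1.00000000e+00]])}
wrist {'fov_y': 59.038529439269155, 'cx': 285.315521278169, 'cy': 211.6504011964155, 'T_tool_cam': array([[-1.46379637e-04, -9.61818244e-01, -2.73688954e-01,
         6.95852001e+01],
       [ 9.99999793e-01,  3.04793433e-05, -6.41952086e-04,
        -6.32027079e-01],
       [ 6.25783088e-04, -2.73688992e-01,  9.61818041e-01,
        -1.40893155e+02],
       [ 0.00000000e+00,  0.00000000e+00,  0.00000000e+00,
         1.00000000e+00]])}
```

View pics/scene0.png

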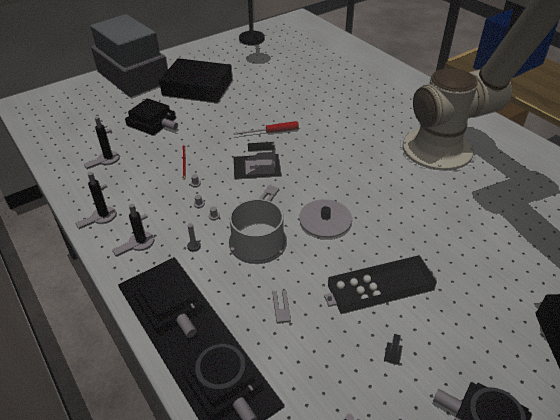

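View pics/side0.png

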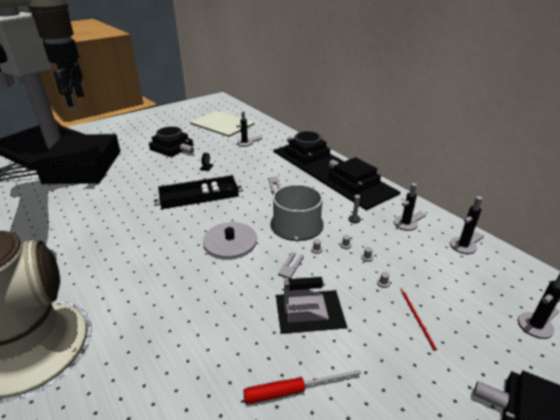

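View pics/wrist0.png

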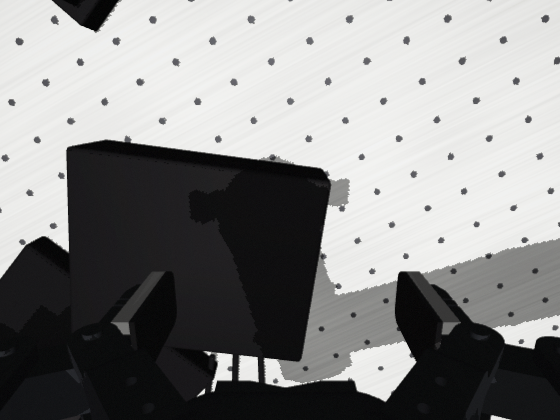

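Run:
```python
from h import *
topdown(['side0','scene0'],'td0',250,950,-450,450,0.85)
```

```text
(no output)
```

View pics/td0.png

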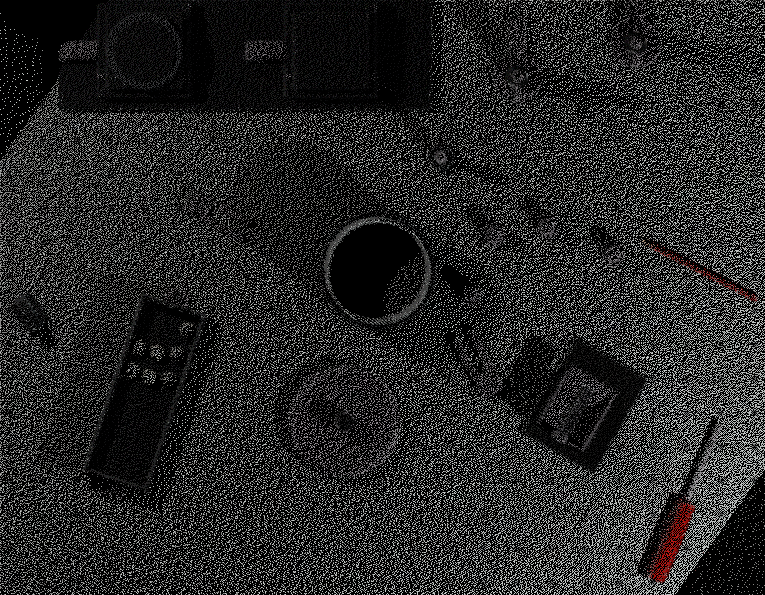

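Run:
```python
from h import *
a=cv2.imread('pics/scene0.png');b=cv2.imread('pics/side0.png')
cv2.imwrite('pics/c1.png',cv2.resize(a[110:310,150:450],None,fx=2.6,fy=2.6,interpolation=cv2.INTER_CUBIC))
cv2.imwrite('pics/c2.png',cv2.resize(b[150:350,150:420],None,fx=2.9,fy=2.9,interpolation=cv2.INTER_CUBIC))
for u,v in [(317,245),(346,240),(368,253),(385,279)]: print('side',px('side0',u,v),px('side0',u,v,20))
for u,v in [(195,180),(199,200),(214,213),(260,252)]: print('scene',px('scene0',u,v))
```

```text
side [ 600.28679235 -109.28814913   22.42351738] [ 602.27296335 -107.1518716    20.        ]
side [ 665.93879716 -137.49267089   24.57778045] [ 670.20380312 -133.65775299   20.        ]
side [ 676.22447921 -198.6934738    21.89165694] [ 678.01126924 -197.30753951   20.        ]
side [ 644.81091455 -277.37145569   21.11934308] [ 645.8087037  -276.69805368   20.        ]
scene [ 653.18165306 -266.981762     19.70752905]
scene [ 685.20956315 -185.06038206   24.64188514]
scene [ 677.17443814 -122.65443573   22.5948429 ]
scene [660.63133092  60.6551121   32.44855204]
```

View pics/c1.png

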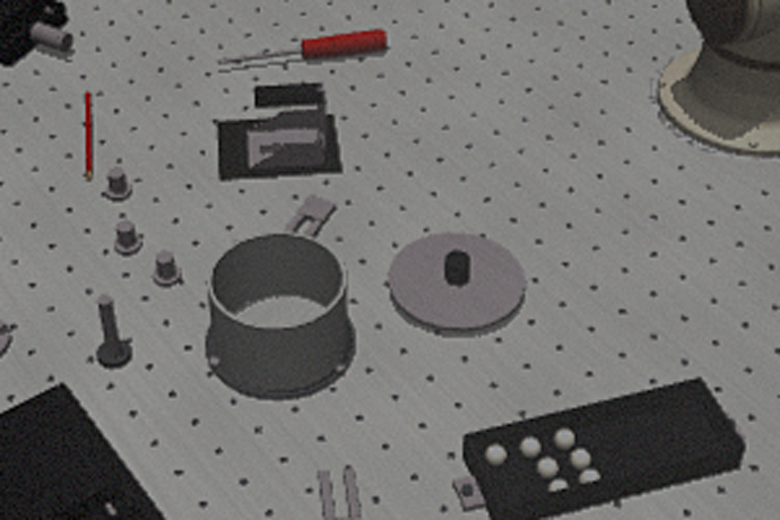

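View pics/c2.png

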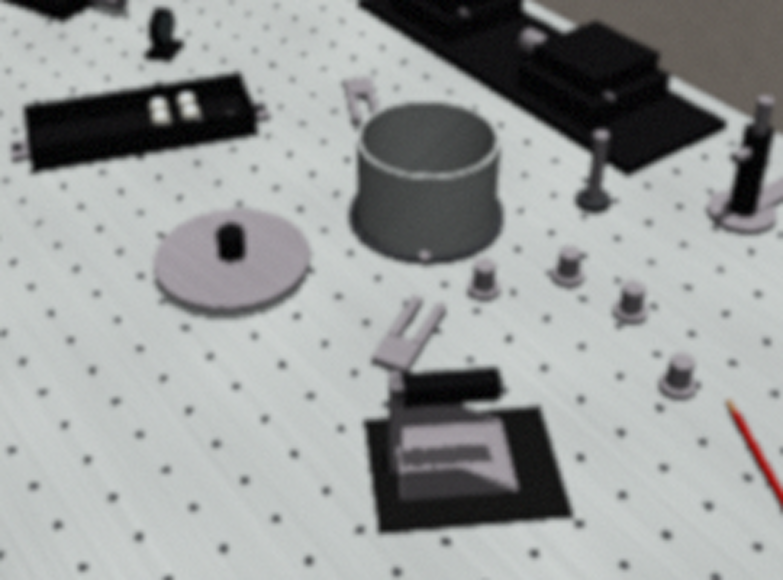

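Run:
```python
from h import *
for t in ['side0','scene0']:
    P,p=cloud(t); P=P.reshape(-1,3)
    m=(P[:,0]>380)&(P[:,0]<580)&(P[:,1]>-350)&(P[:,1]<-140)
    b=P[m&(P[:,2]>70)&(P[:,2]<95)]
    print(t,'bar',len(b),cv2.minAreaRect(b[:,:2].astype(np.float32)),np.percentile(b[:,2],[5,50,95]))
    m=(P[:,0]>400)&(P[:,0]<600)&(P[:,1]>180)&(P[:,1]<380)
    b=P[m&(P[:,2]>25)&(P[:,2]<36)]
    print(t,'trayrim',len(b),cv2.minAreaRect(b[:,:2].astype(np.float32)),np.percentile(b[:,2],[5,50,95]))
    m=(P[:,0]>540)&(P[:,0]<730)&(P[:,1]>-90)&(P[:,1]<100)
    b=P[m&(P[:,2]>80)&(P[:,2]<92)]
    print(t,'pot',len(b),cv2.minEnclosingCircle(b[:,:2].astype(np.float32)),np.percentile(b[:,2],[5,50,95]))
    m=(P[:,0]>380)&(P[:,0]<540)&(P[:,1]>-50)&(P[:,1]<140)
    b=P[m&(P[:,2]>9)&(P[:,2]<22)]
    print(t,'lid',len(b),cv2.minEnclosingCircle(b[:,:2].astype(np.float32)),np.percentile(b[:,2],[5,50,95]))
    b=P[m&(P[:,2]>30)&(P[:,2]<50)]
    print(t,'knob',len(b),cv2.minEnclosingCircle(b[:,:2].astype(np.float32)),np.percentile(b[:,2],[5,50,95]))
    m=(P[:,0]>540)&(P[:,0]<730)&(P[:,1]>-330)&(P[:,1]<100)
    print(P[(P[:,0]>500)&(P[:,0]<900)&(abs(P[:,2])<5)][:,2].mean())
```

```text
side0 bar 407 ((463.10101318359375, -225.919189453125), (19.206928253173828, 74.02179718017578), 61.21369171142578) [71.27972652 81.98590134 84.46213852]
side0 trayrim 374 ((489.602294921875, 279.6720275878906), (89.66679382324219, 212.9728240966797), 71.838134765625) [25.45188647 29.22132997 32.12924129]
side0 pot 296 ((629.666259765625, 6.594934463500977), 64.02230072021484) [80.75805406 84.11186504 86.54494916]
side0 lid 1406 ((452.7583923339844, 44.82221984863281), 67.86979675292969) [12.4482387  14.70003273 16.5673242 ]
side0 knob 77 ((453.05438232421875, 43.911991119384766), 12.388928413391113) [30.54365325 39.10780432 41.82632931]
0.5582974924404153
scene0 bar 199 ((465.02398681640625, -224.7430419921875), (25.508209228515625, 73.57867431640625), 64.70672607421875) [70.82758422 80.8120078  85.01519376]
scene0 trayrim 594 ((490.604248046875, 278.918212890625), (85.17503356933594, 215.15538024902344), 71.3641586303711) [25.37704087 29.20223698 32.55137635]
scene0 pot 344 ((632.048583984375, 6.126481533050537), 64.78490447998047) [80.54093804 84.17200739 87.68138058]
scene0 lid 1466 ((456.0313415527344, 43.24073791503906), 67.83799743652344) [11.11379959 14.39508462 17.55952487]
scene0 knob 77 ((456.7039794921875, 44.03965759277344), 14.131166458129883) [31.25787725 39.06745075 42.55221362]
0.4983651666931919
```

```bash
cat >> h.py <<'E'
def target_rot(yaw,pitch=0):
    "tool down, tool x at yaw deg; pitch>0 : scoop nose (tool x) down"
    Rz=R.from_euler('z',yaw,degrees=True); flip=R.from_quat([1,0,0,0])
    return Rz*R.from_euler('y',pitch,degrees=True)*flip
def plan(pos,yaw,pitch=0,hand=1,step=45,n=None,start=None,pivot=None):
    "straight rows from measured pose to target; returns (pos,rot) end"
    if start is None:
        s=arm.read_state(); p0=np.array(s['position']);r0=R.from_quat(s['ee_rot'])
    else: p0,r0=start
    rt=target_rot(yaw,pitch); rv=(r0.inv()*rt).as_rotvec(); d=np.array(pos,float)-p0
    if n is None: n=int(max(1,np.ceil(np.linalg.norm(d)/step),np.ceil(np.degrees(np.linalg.norm(rv))/8)))
    rows=[];r=r0;w=rv/n
    for i in range(n):
        dl=r.inv().apply(d/n)/1000
        rows.append([hand]+[round(float(x),4) for x in dl]+[round(float(x),3) for x in w]); r=r*R.from_rotvec(w)
    print(n,str(rows).replace(' ','').replace('-0.0,','0,'))
    return np.array(pos,float),rt
def st():
    s=arm.read_state();r=R.from_quat(s['ee_rot']);x=r.apply([1,0,0]);z=r.apply([0,0,1])
    print('t%.1f'%s['clock'],np.round(s['position'],1),'yaw %.1f pitch %.1f'%(np.degrees(np.arctan2(x[1],x[0])),-np.degrees(np.arcsin(x[2]))),'roll',np.round(r.apply([0,1,0])[2],3),'F',np.round(s['contact_force'],1),'w %.1f'%s['gripper_width'],'j',np.round(s['joints'],2))
E
python3 - <<'E'
from h import *
st()
a=plan([505,275,300],-18.4)
E
```

```text
t0.1 [281.1 557.7 230.5] yaw -26.8 pitch -0.0 roll 0.002 F [ 0.3  0.2 -0.5] w 85.5 j [ 1.36  0.39  0.01 -0.   -1.19 -0.26]
9 [[1,0.0364,0.0169,-0.0077,0.0,0,-0.016],[1,0.0361,0.0175,-0.0077,0.0,0,-0.016],[1,0.0358,0.018,-0.0077,0.0,0,-0.016],[1,0.0355,0.0186,-0.0077,0.0,0,-0.016],[1,0.0352,0.0192,-0.0077,0.0,0,-0.016],[1,0.0349,0.0197,-0.0077,0.0,0,-0.016],[1,0.0346,0.0203,-0.0077,0.0,0,-0.016],[1,0.0342,0.0209,-0.0077,0.0,0,-0.016],[1,0.0339,0.0214,-0.0077,0.0,0,-0.016]]
```

Call:
drive_tool(moves=[[[1,0.0364,0.0169,-0.008,0,0,-0.016],[1,0.036,0.0175,-0.008,0,0,-0.016],[1,0.036,0.018,-0.008,0,0,-0.016],[1,0.0355,0.019,-0.008,0,0,-0.016],[1,0.035,0.019,-0.008,0,0,-0.016],[1,0.035,0.02,-0.008,0,0,-0.016],[1,0.035,0.02,-0.008,0,0,-0.016],[1,0.034,0.021,-0.008,0,0,-0.016],[1,0.034,0.021,-0.008,0,0,-0.016],[1,0,0,0,0,0,0]]])

```text
clock: 1.15
position: [512.3, 265.0, 301.3]
ee_rot: [0.988, -0.155, -0.002, 0.005]
contact_force: [-0.0, -0.4, -0.6]
gripper_width: 85.2
```

Run:
```python
from h import *
st();snap('wrist','w1');st()
```

```text
t1.1 [512.3 265.  301.3] yaw -17.9 pitch 0.1 roll 0.01 F [-0.  -0.4 -0.6] w 85.2 j [ 0.76  0.27  0.01  0.   -1.32  0.5 ]
t1.2 [511.1 266.1 300.6] yaw -17.8 pitch 0.2 roll 0.011 F [-0.6  0.4 -0.4] w 85.2 j [ 0.76  0.27  0.01  0.   -1.32  0.5 ]
```

View pics/w1.png

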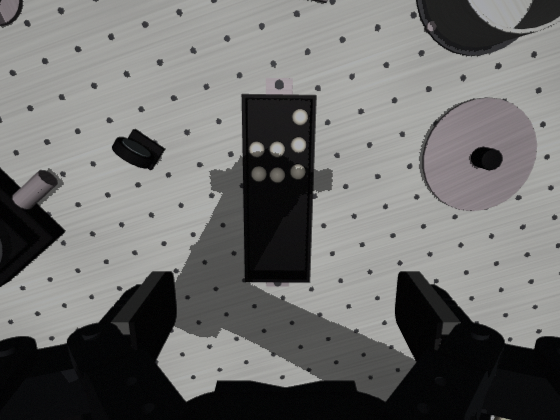

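Run:
```python
from h import *
im=cv2.imread('pics/w1.png');cv2.imwrite('pics/c3.png',cv2.resize(im[75:300,180:380],None,fx=2.6,fy=2.6,interpolation=cv2.INTER_CUBIC))
P,p=cloud('w1');P=P.reshape(-1,3)
m=(P[:,0]>370)&(P[:,0]<620)&(P[:,1]>180)&(P[:,1]<380)
b=P[m&(P[:,2]>24)&(P[:,2]<36)]
b=b[abs((b[:,:2]-[490,279])@[0.316,0.949])<48]
print(cv2.minAreaRect(b[:,:2].astype(np.float32)),np.median(b[:,2]))
```

```text
((487.4019470214844, 280.0420837402344), (80.13890838623047, 220.3525390625), 71.27851104736328) 28.14959513829058
```

View pics/c3.png

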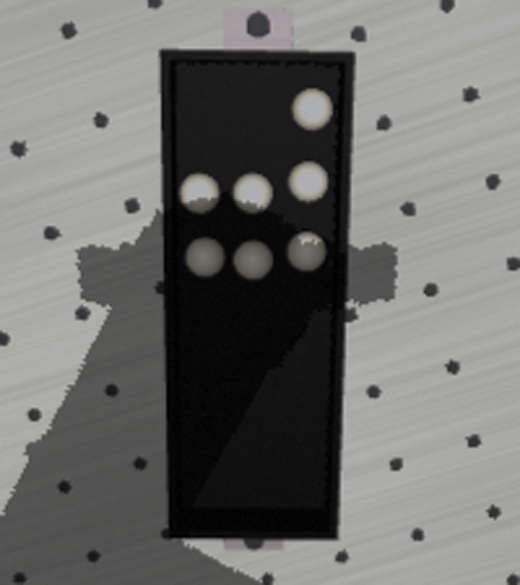

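Run:
```python
from h import *
a=plan([485,-232,300],-27,step=46)
```

```text
11 [[1,0.0116,0.0438,0.0005,0.001,0.0,0.015],[1,0.0123,0.0437,0.0004,0.001,0.0,0.015],[1,0.0129,0.0435,0.0004,0.001,0.0,0.015],[1,0.0135,0.0433,0.0004,0.001,0.0,0.015],[1,0.0141,0.0431,0.0003,0.001,0.0,0.015],[1,0.0148,0.0429,0.0003,0.001,0.0,0.015],[1,0.0154,0.0427,0.0002,0.001,0.0,0.015],[1,0.016,0.0424,0.0002,0.001,0.0,0.015],[1,0.0166,0.0422,0.0002,0.001,0.0,0.015],[1,0.0172,0.0419,0.0001,0.001,0.0,0.015],[1,0.0178,0.0417,0.0001,0.001,0.0,0.015]]
```

Call:
drive_tool(moves=[[[1,0.0116,0.0438,0,0.001,0,0.015],[1,0.0123,0.0437,0,0.001,0,0.015],[1,0.0129,0.0435,0,0.001,0,0.015],[1,0.0135,0.0433,0,0.001,0,0.015],[1,0.0141,0.0431,0,0.001,0,0.015],[1,0.0148,0.0429,0,0.001,0,0.015],[1,0.0154,0.0427,0,0.001,0,0.015],[1,0.016,0.0424,0,0.001,0,0.015],[1,0.0166,0.0422,0,0.001,0,0.015],[1,0.0172,0.0419,0,0.001,0,0.015],[1,0.0178,0.0417,0,0.001,0,0.015],[1,0,0,0,0,0,0]]])

```text
clock: 2.4
position: [480.5, -239.1, 296.0]
ee_rot: [0.973, -0.231, -0.006, 0.0]
contact_force: [0.1, 0.7, -0.3]
gripper_width: 85.3
```

Run:
```python
from h import *
st();snap('wrist','w2')
P,p=cloud('w2');P=P.reshape(-1,3)
m=(P[:,0]>380)&(P[:,0]<580)&(P[:,1]>-350)&(P[:,1]<-140)
b=P[m&(P[:,2]>74)&(P[:,2]<95)]
print(len(b),cv2.minAreaRect(b[:,:2].astype(np.float32)),np.percentile(b[:,2],[5,50,95]))
im=cv2.imread('pics/w2.png');cv2.imwrite('pics/c4.png',cv2.resize(im[60:310,150:420],None,fx=2.4,fy=2.4,interpolation=cv2.INTER_CUBIC))
```

```text
t2.4 [ 480.5 -239.1  296. ] yaw -26.7 pitch 0.7 roll 0.003 F [ 0.1  0.7 -0.3] w 85.3 j [-0.16  0.2  -0.09 -0.   -1.29  1.26]
1179 ((464.6494140625, -226.291259765625), (15.98987102508545, 74.24054718017578), 59.61436080932617) [79.01454885 81.01252561 82.34378963]
```

View pics/w2.png

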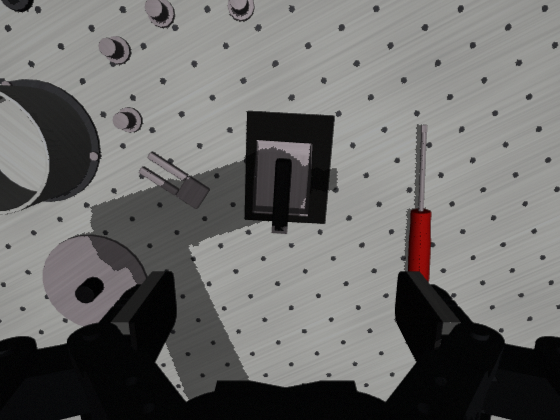

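View pics/c4.png

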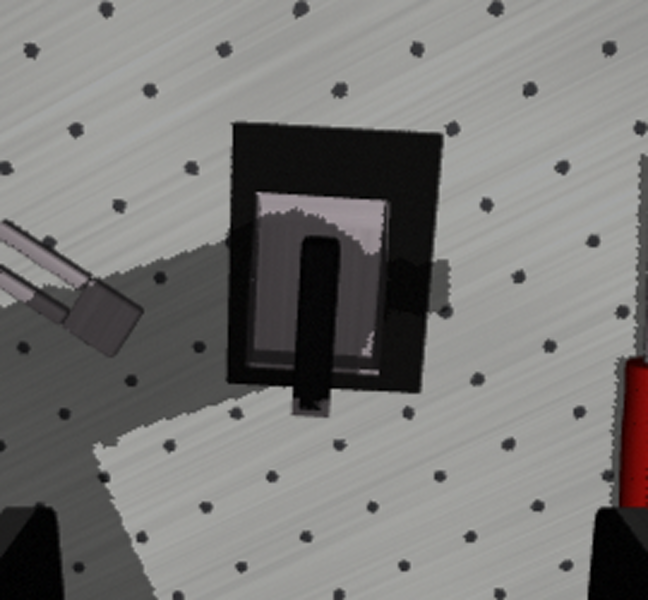

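Run:
```python
from h import *
c=np.array([px('w2',u,v,3)[:2] for u,v in [(247.1,111.3),(334.6,115.4),(325.4,223.3),(245.4,219.2)]])
print(cv2.minAreaRect(c.astype(np.float32)),c.mean(0))
a=plan([466.4,-227.3,130],-30.4)
b=plan([466.4,-227.3,53],-30.4,start=a)
```

```text
((474.122802734375, -239.35264587402344), (98.94244384765625, 128.69842529296875), 60.408905029296875) [ 474.04019126 -239.47433549]
4 [[1,-0.0038,-0.0007,0.0415,0.001,0.003,0.017],[1,-0.0039,-0.0007,0.0415,0.001,0.003,0.017],[1,-0.0041,-0.0006,0.0415,0.001,0.003,0.017],[1,-0.0042,-0.0005,0.0415,0.001,0.003,0.017]]
2 [[1,0.0,0.0,0.0385,0.0,0.0,0.0],[1,0.0,0.0,0.0385,0.0,0.0,0.0]]
```

Call:
drive_tool(moves=[[[1,-0.004,-0.0006,0.0415,0.001,0.003,0.017],[1,-0.004,-0.0006,0.0415,0.001,0.003,0.017],[1,-0.004,-0.0006,0.0415,0.001,0.003,0.017],[1,-0.004,-0.0006,0.0415,0.001,0.003,0.017],[1,0,0,0,0,0,0]]])

```text
clock: 2.95
position: [468.6, -220.8, 126.5]
ee_rot: [0.965, -0.261, 0.003, -0.001]
contact_force: [-0.3, 0.0, -0.3]
gripper_width: 85.4
```

Run:
```python
from h import *
st();
b=plan([466.4,-227.3,53],-30.4)
```

```text
t3.0 [ 468.6 -220.8  126.5] yaw -30.2 pitch -0.3 roll -0.004 F [-0.3  0.  -0.3] w 85.4 j [-0.13  0.31 -0.4  -0.   -0.86  1.17]
2 [[1,0.0005,0.0035,0.0368,-0.002,-0.003,0.001],[1,0.0006,0.0034,0.0368,-0.002,-0.003,0.001]]
```

Call:
drive_tool(moves=[[[1,0.0004,0.0035,0.025,-0.002,-0.003,0.001],[1,0.0004,0.0025,0.025,-0.001,-0.002,0],[1,0.0004,0.0005,0.023,0,0,0],[1,0,0,0,0,0,0]]])

```text
clock: 3.35
position: [474.3, -223.8, 58.8]
ee_rot: [0.967, -0.255, 0.006, -0.0]
contact_force: [-1.4, 1.2, -0.0]
gripper_width: 85.4
```

Run:
```python
from h import *
st();
b=plan([466.4,-227.3,53],-30.4)
```

```text
t3.4 [ 474.3 -223.8   58.8] yaw -29.6 pitch -0.6 roll -0.003 F [-1.4  1.2 -0. ] w 85.4 j [-0.13  0.41 -0.46  0.   -0.69  1.18]
1 [[1,-0.0052,0.0069,0.0058,-0.003,-0.011,0.015]]
```

Call:
drive_tool(moves=[[[1,-0.005,0.007,0.006,-0.003,-0.011,-0.015],[1,0,0,0,0,0,0],[1,0,0,0,0,0,0]]])

```text
clock: 3.65
position: [470.6, -227.2, 57.7]
ee_rot: [0.97, -0.245, 0.004, 0.0]
contact_force: [0.2, -0.6, 0.3]
gripper_width: 85.1
```

Run:
```python
from h import *
st();
b=plan([466.4,-227.3,53],-30.4)
```

```text
t3.6 [ 470.6 -227.2   57.7] yaw -28.3 pitch -0.5 roll -0.002 F [ 0.2 -0.6  0.3] w 85.1 j [-0.14  0.41 -0.47  0.   -0.69  1.21]
1 [[1,-0.0037,0.0021,0.0047,-0.002,-0.008,0.036]]
```

Call:
drive_tool(moves=[[[1,-0.0037,0.002,0.0047,-0.002,-0.008,0.036],[1,0,0,0,0,0,0]]])

```text
clock: 3.85
position: [467.9, -227.5, 55.5]
ee_rot: [0.965, -0.262, 0.002, -0.0]
contact_force: [0.2, -0.9, 0.5]
gripper_width: 85.0
```

Run:
```python
from h import *
st();
b=plan([466.4,-227.3,53],-30.4)
```

```text
t3.9 [ 467.9 -227.5   55.5] yaw -30.4 pitch -0.3 roll -0.001 F [ 0.2 -0.9  0.5] w 85.0 j [-0.14  0.41 -0.47  0.   -0.68  1.18]
1 [[1,-0.0014,0.0006,0.0025,-0.001,-0.004,-0.001]]
```

Call:
drive_tool(moves=[[[1,-0.0015,0.0005,0.003,-0.001,-0.005,0],[0.5,-0.0005,0,0.001,0,-0.002,0],[0,0,0,0,0,0,0],[0,0,0,0,0,0,0],[0,0,0,0,0,0,0],[0,0,0,0,0,0,0],[0,0,0,0,0,0,0],[0,0,0,0,0,0,0]]])

```text
clock: 4.65
position: [467.5, -227.2, 53.4]
ee_rot: [0.965, -0.261, 0.001, -0.001]
contact_force: [0.4, 0.2, 0.2]
gripper_width: 15.0
```

Run:
```python
from h import *
st()
```

```text
t4.7 [ 467.5 -227.2   53.4] yaw -30.3 pitch -0.1 roll -0.002 F [0.4 0.2 0.2] w 15.0 j [-0.14  0.41 -0.47 -0.   -0.68  1.18]
```

Run:
```python
from h import *
a=plan([467.5,-227.2,140],-30.3,hand=0)
b=plan([431,299,130],-18.5,hand=0,start=a,step=40)
```

```text
2 [[0,0.0001,-0.0001,-0.0433,-0.001,-0.001,-0.0],[0,0.0,-0.0001,-0.0433,-0.001,-0.001,-0.0]]
14 [[0,-0.0212,-0.0311,0.0007,0.0,0.0,-0.015],[0,-0.0208,-0.0314,0.0007,0.0,0.0,-0.015],[0,-0.0203,-0.0317,0.0007,0.0,0.0,-0.015],[0,-0.0198,-0.032,0.0007,0.0,0.0,-0.015],[0,-0.0193,-0.0323,0.0007,0.0,0.0,-0.015],[0,-0.0189,-0.0326,0.0007,0.0,0.0,-0.015],[0,-0.0184,-0.0329,0.0007,0.0,0.0,-0.015],[0,-0.0179,-0.0332,0.0007,0.0,0.0,-0.015],[0,-0.0174,-0.0334,0.0007,0.0,0.0,-0.015],[0,-0.0169,-0.0337,0.0007,0.0,0.0,-0.015],[0,-0.0164,-0.0339,0.0007,0.0,0.0,-0.015],[0,-0.0159,-0.0341,0.0007,0.0,0.0,-0.015],[0,-0.0154,-0.0344,0.0007,0.0,0.0,-0.015],[0,-0.0149,-0.0346,0.0007,0.0,0.0,-0.015]]
```

Call:
drive_tool(moves=[[[0,0,0,-0.02,0,0,0],[0,0,0,-0.035,0,0,0],[0,0,0,-0.035,0,0,0],[0,-0.021,-0.031,0,0,0,-0.015],[0,-0.0208,-0.0314,0,0,0,-0.015],[0,-0.0203,-0.0317,0,0,0,-0.015],[0,-0.0198,-0.032,0,0,0,-0.015],[0,-0.0193,-0.0323,0,0,0,-0.015],[0,-0.0189,-0.0326,0,0,0,-0.015],[0,-0.0184,-0.0329,0,0,0,-0.015],[0,-0.0179,-0.0332,0,0,0,-0.015],[0,-0.0174,-0.0334,0,0,0,-0.015],[0,-0.0169,-0.0337,0,0,0,-0.015],[0,-0.0164,-0.0339,0,0,0,-0.015],[0,-0.0159,-0.0341,0,0,0,-0.015],[0,-0.0154,-0.0344,0,0,0,-0.015],[0,-0.0149,-0.0346,0,0,0,-0.015],[0,0,0,0,0,0,0]]])

```text
clock: 6.45
position: [422.1, 317.8, 141.9]
ee_rot: [0.987, -0.158, -0.005, -0.0]
contact_force: [0.1, -0.6, -1.7]
gripper_width: 15.6
```

Run:
```python
from h import *
st();snap('wrist','w3');snap('scene','s3')
b=plan([431,299,100],-18.5,hand=0)
```

```text
t6.5 [422.1 317.8 141.9] yaw -18.2 pitch 0.6 roll 0.001 F [ 0.1 -0.6 -1.7] w 15.6 j [ 0.95  0.31 -0.35 -0.01 -0.92  0.31]
2 [[0,0.0073,0.0054,0.0206,0.002,0.006,0.001],[0,0.0071,0.0055,0.0206,0.002,0.006,0.001]]
```

View pics/w3.png

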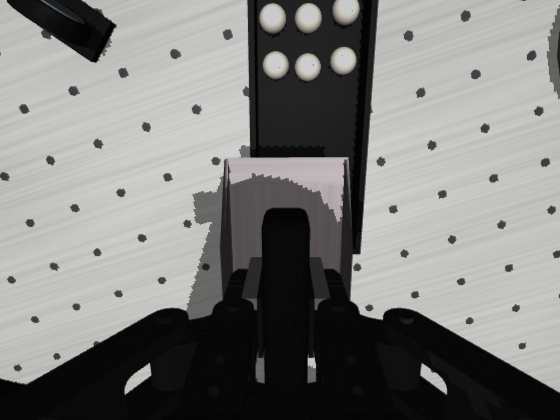

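View pics/s3.png

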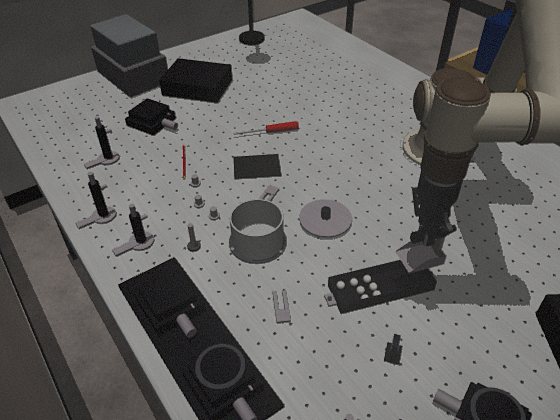

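Run:
```python
from h import *
z=np.load('pics/w3.npz');r=R.from_quat(z['rot'])
for u,v in [(226,158),(350,157)]:
    w=px('w3',u,v,92.0); print(w,r.inv().apply(w-z['pos']),px('w3',u,v+1)[2])
```

```text
[473.18232593 333.69616367  92.        ] [ 44.15284644 -31.111959    49.35146177] 89.25025542827717
[453.84748607 273.20741598  92.        ] [44.65341232 32.3897831  49.4045046 ] 0.9784905301206095
```

Call:
drive_tool(moves=[[[0,0.0073,0.0055,0.01,0.002,0.006,0.001],[0,0.007,0.0055,0.01,0.002,0.006,0.001],[0,0,0,0,0,0,0]]])

```text
clock: 6.85
position: [430.2, 294.7, 119.9]
ee_rot: [0.987, -0.162, -0.001, 0.002]
contact_force: [-0.0, -1.0, -2.3]
gripper_width: 15.2
```

Run:
```python
from h import *
st()
b=plan([431,299,100],-18.5,hand=0)
```

```text
t6.8 [430.2 294.7 119.9] yaw -18.6 pitch 0.1 roll 0.004 F [-0.  -1.  -2.3] w 15.2 j [ 0.91  0.33 -0.39 -0.   -0.86  0.33]
1 [[0,-0.0005,-0.0044,0.0199,0.004,0.002,-0.003]]
```

Call:
drive_tool(moves=[[[0,-0.0005,-0.0045,0.012,0.004,0.002,0.002],[0,0,0,0,0,0,0]]])

```text
clock: 7.05
position: [431.1, 296.9, 108.2]
ee_rot: [0.986, -0.165, -0.0, 0.0]
contact_force: [-1.5, 0.5, -2.8]
gripper_width: 15.3
```

Run:
```python
from h import *
st()
b=plan([431,299,64],-18.5,hand=0,step=15)
snap('wrist','w4')
```

```text
t7.0 [431.1 296.9 108.2] yaw -18.9 pitch 0.0 roll 0.0 F [-1.5  0.5 -2.8] w 15.3 j [ 0.91  0.34 -0.41 -0.   -0.82  0.33]
3 [[0,-0.0003,-0.0007,0.0147,0.0,0.0,-0.003],[0,-0.0003,-0.0007,0.0147,0.0,0.0,-0.003],[0,-0.0003,-0.0007,0.0147,0.0,0.0,-0.003]]
```

View pics/w4.png

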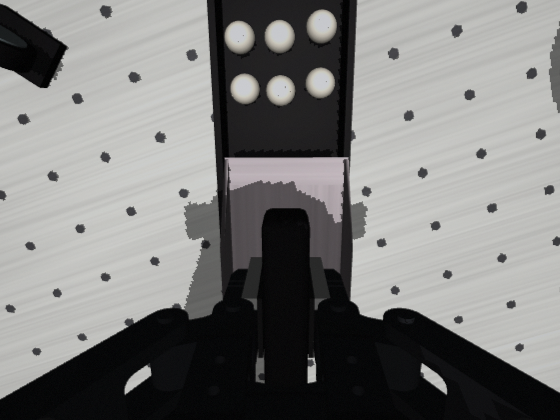

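Call:
drive_tool(moves=[[[0,-0.0003,-0.001,0.014,0,0,-0.003],[0,-0.0003,-0.0007,0.014,0,0,-0.003],[0,-0.0003,-0.0005,0.012,0,0,0],[0,0,0,0,0,0,0]]])

```text
clock: 7.5
position: [433.5, 300.3, 72.1]
ee_rot: [0.987, -0.162, 0.002, -0.003]
contact_force: [0.1, 0.2, -2.1]
gripper_width: 14.9
```

Run:
```python
from h import *
st()
b=plan([431,299,58],-18.5,hand=0,step=15)
```

```text
t7.5 [433.5 300.3  72.1] yaw -18.6 pitch -0.2 roll -0.007 F [ 0.1  0.2 -2.1] w 14.9 j [ 0.91  0.39 -0.44  0.   -0.73  0.33]
1 [[0,-0.002,0.0021,0.0141,-0.007,-0.003,-0.002]]
```

Call:
drive_tool(moves=[[[0,-0.002,0.002,0.008,-0.007,-0.003,0],[0,-0.0005,0,0.007,0,0,0],[0,0,0,0.002,0,0,0]]])

```text
clock: 7.8
position: [431.2, 299.9, 55.6]
ee_rot: [0.987, -0.162, 0.001, -0.001]
contact_force: [-0.6, -0.1, -1.8]
gripper_width: 15.3
```

Run:
```python
from h import *
st()
b=plan([431,299,54.5],-18.5,hand=0,step=15)
```

```text
t7.8 [431.2 299.9  55.6] yaw -18.6 pitch -0.1 roll -0.002 F [-0.6 -0.1 -1.8] w 15.3 j [ 0.92  0.42 -0.46  0.   -0.69  0.33]
1 [[0,0.0001,0.0009,0.0011,-0.002,-0.002,-0.002]]
```

Call:
drive_tool(moves=[[[0,0,0.001,0.001,-0.002,-0.015,0],[0,0,0,0.0015,0,0,0]]])

```text
clock: 8.0
position: [431.4, 299.7, 54.6]
ee_rot: [0.987, -0.161, -0.007, -0.002]
contact_force: [-3.8, -2.2, 12.2]
gripper_width: 14.9
```

Run:
```python
from h import *
st()
```

```text
t8.0 [431.4 299.7  54.6] yaw -18.5 pitch 0.8 roll -0.001 F [-3.8 -2.2 12.2] w 14.9 j [ 0.91  0.42 -0.44 -0.02 -0.71  0.36]
```

Call:
drive_tool(moves=[[[0,0.004,0,-0.0005,0,0,0],[0,0.007,0,0,0,0,0],[0,0.007,0,0,0,0,0],[0,0.007,0,0,0,0,0],[0,0.007,0,0,0,0,0],[0,0.007,0,0,0,0,0]]])

```text
clock: 8.6
position: [471.8, 286.9, 55.2]
ee_rot: [0.987, -0.161, -0.007, -0.003]
contact_force: [-0.8, -0.2, -2.0]
gripper_width: 15.0
```

Run:
```python
from h import *
st();p=arm.read_state()['position'];print((p[:2]-[489,279.5])@[.948,-.317],(p[:2]-[489,279.5])@[.317,.948])
snap('wrist','w5')
```

```text
t8.6 [471.8 286.9  55.2] yaw -18.5 pitch 0.8 roll -0.003 F [-0.8 -0.2 -2. ] w 15.0 j [ 0.83  0.46 -0.38 -0.02 -0.74  0.43]
-18.68552364868114 1.57574624857306
```

View pics/w5.png

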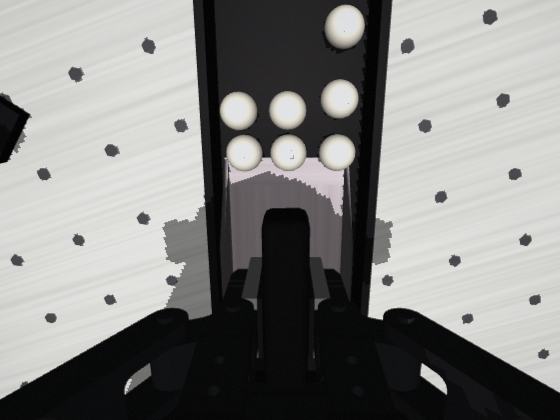

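Call:
drive_tool(moves=[[[0,0.006,0.0012,0.0008,0,0,0],[0,0.007,0,0.0002,0,0,0],[0,0.007,0,0.0002,0,0,0],[0,0.007,0,0.0002,0,0,0],[0,0.007,0,0,0,0,0]]])

```text
clock: 9.15
position: [507.6, 274.8, 54.8]
ee_rot: [0.987, -0.16, -0.006, -0.004]
contact_force: [-1.2, 1.0, 1.3]
gripper_width: 14.9
```

Run:
```python
from h import *
st();p=arm.read_state()['position'];print((p[:2]-[489,279.5])@[.948,-.317],(p[:2]-[489,279.5])@[.317,.948])
snap('wrist','w6')
```

```text
t9.2 [507.6 274.8  54.8] yaw -18.4 pitch 0.7 roll -0.006 F [-1.2  1.   1.3] w 14.9 j [ 0.77  0.49 -0.32 -0.02 -0.77  0.49]
19.116461105664033 1.4803410556346865
```

View pics/w6.png

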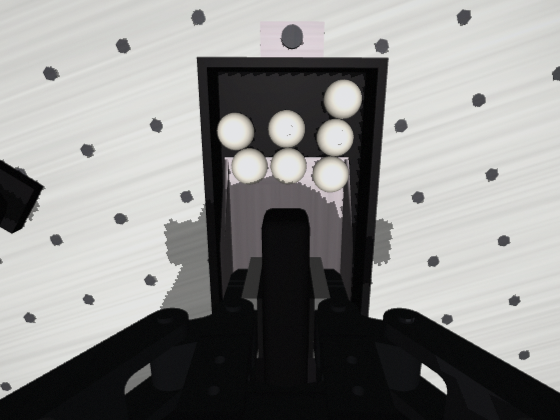

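Call:
drive_tool(moves=[[[0,0.006,0.0015,0.0002,0.005,0,0],[0,0.007,0.0005,0.0002,0,0,0],[0,0.006,0,0.0002,0,0,0],[0,0.005,0,0.0002,0,0,0]]])

```text
clock: 9.6
position: [532.9, 265.0, 54.8]
ee_rot: [0.987, -0.16, -0.004, -0.007]
contact_force: [-1.1, 1.0, 4.2]
gripper_width: 15.0
```

Run:
```python
from h import *
st();p=arm.read_state()['position'];print((p[:2]-[489,279.5])@[.948,-.317],(p[:2]-[489,279.5])@[.317,.948])
snap('wrist','w7')
```

```text
t9.6 [532.9 265.   54.8] yaw -18.4 pitch 0.6 roll -0.013 F [-1.1  1.   4.2] w 15.0 j [ 0.73  0.51 -0.27 -0.02 -0.78  0.54]
46.18457627465345 0.13514688751093942
```

View pics/w7.png

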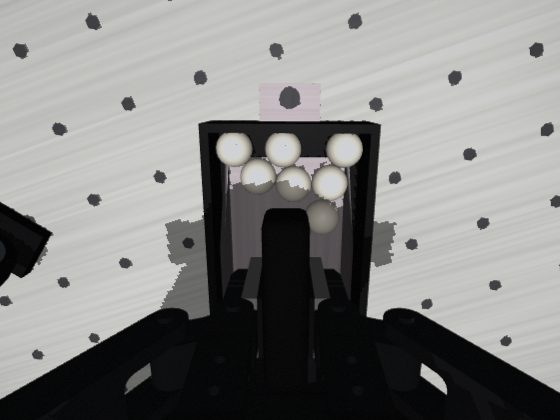

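Call:
drive_tool(moves=[[[0,0.004,0,0.0004,-0.012,0,0],[0,0.004,0,0.0003,0,0,0],[0,0.003,0,0.0003,0,0,0]]])

```text
clock: 9.95
position: [544.8, 261.6, 54.6]
ee_rot: [0.987, -0.16, -0.005, -0.001]
contact_force: [-2.2, -0.1, 4.7]
gripper_width: 14.9
```

Run:
```python
from h import *
st();p=arm.read_state()['position'];print((p[:2]-[489,279.5])@[.948,-.317],(p[:2]-[489,279.5])@[.317,.948])
snap('wrist','w8')
```

```text
t9.9 [544.8 261.6  54.6] yaw -18.4 pitch 0.5 roll -0.001 F [-2.2 -0.1  4.7] w 14.9 j [ 0.71  0.53 -0.25 -0.01 -0.8   0.55]
58.59904618992168 0.7202126265404303
```

View pics/w8.png

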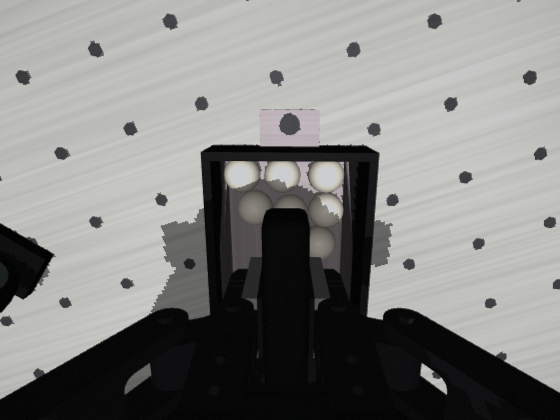

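Call:
drive_tool(moves=[[[0,0,0,-0.001,0,0.04,0],[0,-0.002,0,-0.003,0,0.052,0],[0,-0.0026,0,-0.004,0,0.052,0],[0,-0.0026,0,-0.004,0,0.052,0],[0,-0.0026,0,-0.004,0,0.052,0],[0,-0.002,0,-0.004,0,0.052,0],[0,0,0,-0.006,0,0.03,0]]])

```text
clock: 10.7
position: [524.4, 263.3, 68.9]
ee_rot: [0.974, -0.16, 0.156, 0.031]
contact_force: [1.4, -1.0, -2.6]
gripper_width: 14.7
```

Run:
```python
from h import *
st()
snap('wrist','w9')
```

```text
t10.7 [524.4 263.3  68.9] yaw -18.5 pitch -18.3 roll 0.011 F [ 1.4 -1.  -2.6] w 14.7 j [ 0.83  0.41 -0.68  0.72 -0.46 -0.23]
```

View pics/w9.png

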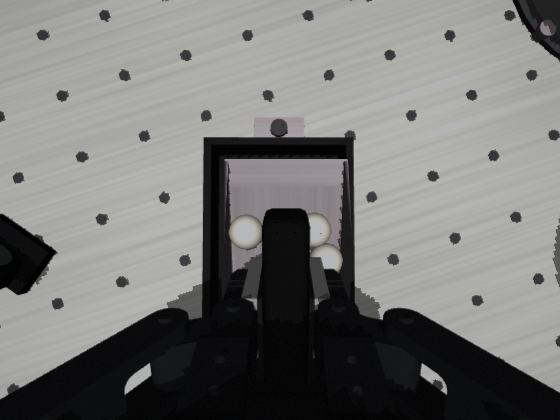

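Run:
```python
from h import *
a=plan([520,262,170],-18.4,-18,hand=0,step=25)
b=plan([545,6.4,175],0,-18,hand=0,start=a,step=26)
```

```text
5 [[0,0.0057,0.0007,-0.0193,0.002,-0.001,-0.0],[0,0.0057,0.0007,-0.0193,0.002,-0.001,-0.0],[0,0.0056,0.0006,-0.0193,0.002,-0.001,-0.0],[0,0.0056,0.0006,-0.0193,0.002,-0.001,-0.0],[0,0.0056,0.0006,-0.0193,0.002,-0.001,-0.0]]
10 [[0,0.0101,0.0235,0.0028,0.01,0.0,-0.031],[0,0.0094,0.0238,0.0025,0.01,0.0,-0.031],[0,0.0086,0.0241,0.0023,0.01,0.0,-0.031],[0,0.0079,0.0244,0.002,0.01,0.0,-0.031],[0,0.0071,0.0246,0.0018,0.01,0.0,-0.031],[0,0.0064,0.0248,0.0015,0.01,0.0,-0.031],[0,0.0056,0.025,0.0013,0.01,0.0,-0.031],[0,0.0049,0.0252,0.0011,0.01,0.0,-0.031],[0,0.0041,0.0253,0.0008,0.01,0.0,-0.031],[0,0.0033,0.0255,0.0006,0.01,0.0,-0.031]]
```

Call:
drive_tool(moves=[[[0,0.0057,0.0005,-0.015,0.002,0,0],[0,0.0057,0.0005,-0.02,0.002,0,0],[0,0.0057,0.0005,-0.02,0.002,0,0],[0,0.0057,0.0005,-0.02,0.002,0,0],[0,0.0057,0.0005,-0.02,0.002,0,0],[0,0,0,0,0,0,0]]])

```text
clock: 11.35
position: [518.4, 262.1, 163.9]
ee_rot: [0.976, -0.158, 0.15, 0.027]
contact_force: [0.9, 1.1, -2.8]
gripper_width: 15.2
```

Run:
```python
from h import *
st();snap('scene','s9');snap('wrist','w9b')
b=plan([545,6.4,175],0,-18,hand=0,step=26)
```

```text
t11.3 [518.4 262.1 163.9] yaw -18.3 pitch -17.5 roll 0.005 F [ 0.9  1.1 -2.8] w 15.2 j [ 0.87  0.29 -0.51  0.45 -0.71  0.05]
10 [[0,0.0106,0.0232,0.0021,0.011,0.001,-0.03],[0,0.0098,0.0235,0.0018,0.011,0.001,-0.03],[0,0.0091,0.0238,0.0016,0.011,0.001,-0.03],[0,0.0084,0.0241,0.0013,0.011,0.001,-0.03],[0,0.0077,0.0244,0.0011,0.011,0.001,-0.03],[0,0.0069,0.0246,0.0008,0.011,0.001,-0.03],[0,0.0062,0.0248,0.0006,0.011,0.001,-0.03],[0,0.0054,0.025,0.0003,0.011,0.001,-0.03],[0,0.0046,0.0251,0.0,0.011,0.001,-0.03],[0,0.0039,0.0253,-0.0002,0.011,0.001,-0.03]]
```

View pics/s9.png

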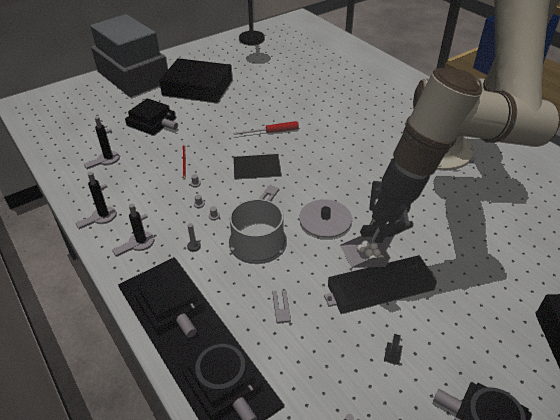

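View pics/w9b.png

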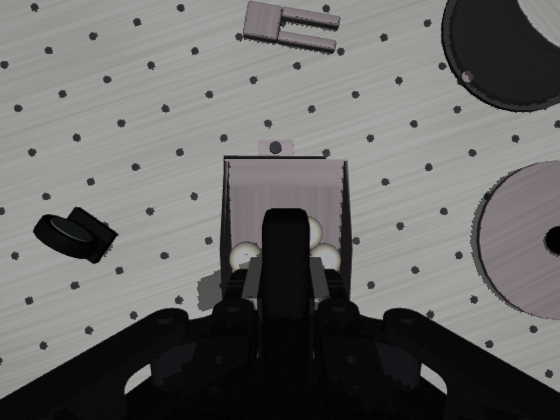

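Call:
drive_tool(moves=[[[0,0.005,0.011,0.001,0.005,0,-0.015],[0,0.0106,0.0232,0.001,0.011,0.001,-0.03],[0,0.0098,0.0235,0.001,0.011,0.001,-0.03],[0,0.0091,0.0238,0.001,0.011,0.001,-0.03],[0,0.0084,0.0241,0.001,0.011,0.001,-0.03],[0,0.0077,0.0244,0.001,0.011,0.001,-0.03],[0,0.0069,0.0246,0.0008,0.011,0.001,-0.03],[0,0.0062,0.0248,0.0005,0.011,0.001,-0.03],[0,0.0054,0.025,0,0.011,0.001,-0.03],[0,0.0046,0.025,0,0.011,0.001,-0.03],[0,0.002,0.014,0,0.006,0,-0.016],[0,0,0.005,0,0,0,0]]])

```text
clock: 12.65
position: [535.6, -16.6, 151.6]
ee_rot: [0.991, 0.005, 0.131, 0.009]
contact_force: [0.0, -0.2, -3.4]
gripper_width: 15.0
```

Run:
```python
from h import *
st();snap('wrist','w10');snap('scene','s10')
b=plan([548,6.4,159],0,-18,hand=0,step=15)
```

```text
t12.7 [535.6 -16.6 151.6] yaw 0.7 pitch -15.0 roll 0.019 F [ 0.  -0.2 -3.4] w 15.0 j [ 0.32  0.2  -0.58  0.19 -0.55  1.11]
2 [[0,0.0071,-0.011,-0.0021,0.008,0.026,0.007],[0,0.0071,-0.011,-0.0018,0.008,0.026,0.007]]
```

View pics/w10.png

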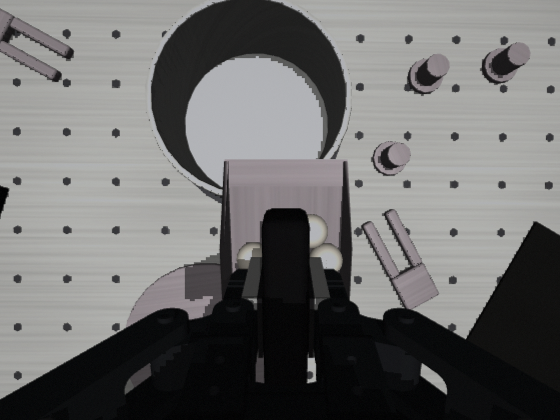

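View pics/s10.png

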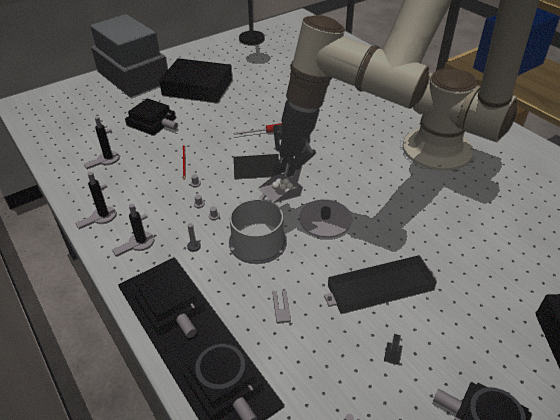

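Call:
drive_tool(moves=[[[0,0.004,-0.009,-0.003,0.008,0.02,0.007],[0,0.007,-0.011,-0.003,0.008,0.02,0.007],[0,0.004,-0.004,-0.002,0,0.01,0]]])

```text
clock: 13.05
position: [546.3, 9.7, 160.5]
ee_rot: [0.988, -0.001, 0.153, 0.001]
contact_force: [0.0, 0.1, -2.6]
gripper_width: 15.0
```

```bash
cat >> h.py <<'E'
def lipplan(L,yaw,pitch,**k):
    rt=target_rot(yaw,pitch); return plan(np.array(L)-rt.apply([44.4,0.5,50]),yaw,pitch,**k)
def lip():
    s=arm.read_state(); return s['position']+R.from_quat(s['ee_rot']).apply([44.4,0.5,50])
E
python3 - <<'E'
from h import *
st();print(lip())
a=lipplan([608,6.4,110],0,-5,hand=0,n=3)
a=lipplan([612,6.4,106],0,12,hand=0,n=4,start=a)
a=lipplan([616,6.4,100],0,32,hand=0,n=4,start=a)
a=lipplan([616,6.4,96],0,56,hand=0,n=4,start=a)
E
```

```text
t13.1 [546.3   9.7 160.5] yaw -0.1 pitch -17.6 roll 0.002 F [ 0.   0.1 -2.6] w 15.0 j [ 0.37  0.19 -0.6   0.23 -0.51  1.01]
[603.72310055   9.05031965 126.27087692]
3 [[0,0.0037,0.0009,0.0028,0.001,-0.074,-0.001],[0,0.0039,0.0009,0.0025,0.001,-0.074,-0.001],[0,0.0041,0.0009,0.0022,0.001,-0.074,-0.001]]
4 [[0,0.005,0.0,-0.0016,0.0,-0.074,0.0],[0,0.0049,0.0,-0.002,0.0,-0.074,0.0],[0,0.0048,0.0,-0.0023,0.0,-0.074,0.0],[0,0.0046,0.0,-0.0027,0.0,-0.074,0.0]]
4 [[0,0.0062,0.0,-0.0018,0.0,-0.087,0.0],[0,0.0061,0.0,-0.0023,0.0,-0.087,0.0],[0,0.0058,0.0,-0.0028,0.0,-0.087,0.0],[0,0.0056,0.0,-0.0033,0.0,-0.087,0.0]]
4 [[0,0.0066,0.0,-0.0026,0.0,-0.105,0.0],[0,0.0063,0.0,-0.0033,0.0,-0.105,0.0],[0,0.0059,0.0,-0.0039,0.0,-0.105,0.0],[0,0.0055,0.0,-0.0045,0.0,-0.105,0.0]]
```

Call:
drive_tool(moves=[[[0,0.0037,0.001,0.002,0.001,-0.074,0],[0,0.004,0.001,0.002,0.001,-0.074,0],[0,0.004,0.001,0.001,0.001,-0.06,0]]])

```text
clock: 13.35
position: [553.6, 8.6, 155.8]
ee_rot: [0.999, 0.003, 0.043, 0.0]
contact_force: [0.2, -0.3, -2.9]
gripper_width: 15.1
```

Run:
```python
from h import *
st();print(lip())
a=lipplan([612,6.4,106],0,12,hand=0,n=4)
```

```text
t13.3 [553.6   8.6 155.8] yaw 0.3 pitch -4.9 roll 0.001 F [ 0.2 -0.3 -2.9] w 15.1 j [ 0.32  0.29 -0.35  0.04 -0.84  1.23]
[602.13615394   8.26779725 109.78905254]
4 [[0,0.0065,0.0005,-0.0015,0.0,-0.074,0.001],[0,0.0064,0.0004,-0.002,0.0,-0.074,0.001],[0,0.0062,0.0004,-0.0025,0.0,-0.074,0.001],[0,0.006,0.0004,-0.0029,0.0,-0.074,0.001]]
```

Call:
drive_tool(moves=[[[0,0.0065,0.0005,-0.002,0,-0.06,0],[0,0.0065,0.0005,-0.0025,0,-0.07,0],[0,0.0062,0.0004,-0.0025,0,-0.07,0],[0,0.006,0.0004,-0.003,0,-0.07,0]]])

```text
clock: 13.75
position: [579.6, 9.8, 164.4]
ee_rot: [0.995, 0.004, -0.098, 0.002]
contact_force: [-0.2, -0.8, -3.0]
gripper_width: 15.1
```

Run:
```python
from h import *
st();print(lip())
a=lipplan([616,6.4,98],0,34,hand=0,n=5)
a=lipplan([616,6.4,94],0,58,hand=0,n=4,start=a)
snap('wrist','w11')
```

```text
t13.8 [579.6   9.8 164.4] yaw 0.5 pitch 11.2 roll 0.002 F [-0.2 -0.8 -3. ] w 15.1 j [ 0.27  0.46 -0.04 -0.05 -1.26  1.33]
[613.43658673   9.41447027 106.71822912]
5 [[0,0.0054,0.0006,-0.001,0.001,-0.079,0.001],[0,0.0053,0.0006,-0.0015,0.001,-0.079,0.001],[0,0.0052,0.0006,-0.0019,0.001,-0.079,0.001],[0,0.005,0.0006,-0.0023,0.001,-0.079,0.001],[0,0.0048,0.0006,-0.0027,0.001,-0.079,0.001]]
4 [[0,0.0066,0.0,-0.0026,0.0,-0.105,0.0],[0,0.0063,0.0,-0.0033,0.0,-0.105,0.0],[0,0.0059,0.0,-0.0039,0.0,-0.105,0.0],[0,0.0055,0.0,-0.0045,0.0,-0.105,0.0]]
```

View pics/w11.png

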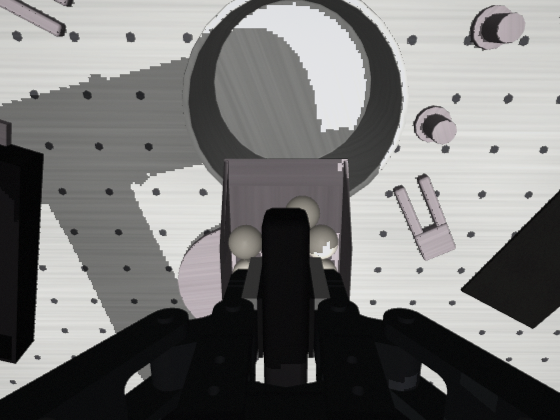

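Call:
drive_tool(moves=[[[0,0.0055,0.0006,-0.0015,0,-0.05,0],[0,0.005,0.0006,-0.0015,0,-0.06,0],[0,0.005,0.0006,-0.002,0,-0.07,0],[0,0.005,0.0006,-0.0025,0,-0.08,0],[0,0.005,0.0006,-0.003,0,-0.08,0],[0,0.006,0,-0.003,0,-0.08,0]]])

```text
clock: 14.4
position: [619.4, 10.9, 163.9]
ee_rot: [0.952, 0.005, -0.306, 0.006]
contact_force: [0.6, -0.3, -1.9]
gripper_width: 15.3
```

Run:
```python
from h import *
st();print(lip())
a=lipplan([616,6.4,94],0,60,hand=0,n=4)
snap('wrist','w12');snap('scene','s12')
```

```text
t14.4 [619.4  10.9 163.9] yaw 0.4 pitch 35.7 roll 0.008 F [ 0.6 -0.3 -1.9] w 15.3 j [ 0.22  0.76  0.4  -0.12 -1.83  1.37]
[626.31555993   9.95103696  97.38750706]
4 [[0,0.0045,0.001,-0.0013,0.004,-0.106,0.001],[0,0.0044,0.001,-0.0017,0.004,-0.106,0.001],[0,0.0042,0.001,-0.0022,0.004,-0.106,0.001],[0,0.0039,0.001,-0.0026,0.004,-0.106,0.001]]
```

View pics/w12.png

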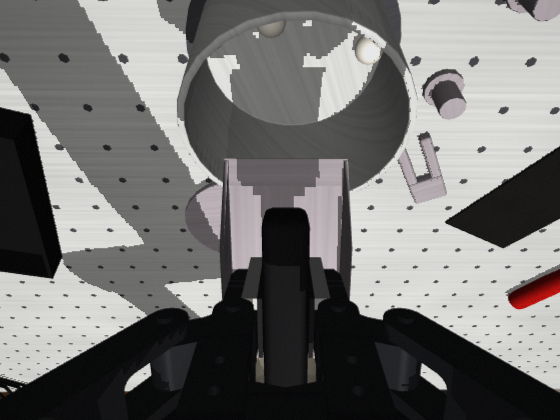

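View pics/s12.png

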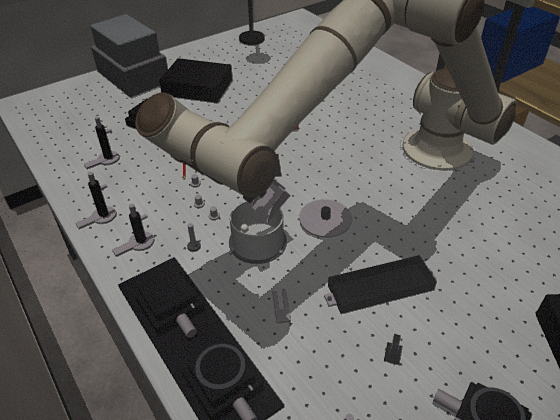

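Call:
drive_tool(moves=[[[0,0.003,0.001,-0.001,0.004,-0.1,0],[0,0.003,0.001,-0.0015,0.004,-0.1,0],[0,0.003,0.001,-0.002,0,-0.1,0],[0,0.003,0.001,-0.0025,0,-0.09,0],[0,0,0,0,0,0,0],[0,0,0,0,0,0,0],[0,0,0,0,0,0,0]]])

```text
clock: 15.2
position: [633.2, 10.8, 155.7]
ee_rot: [0.875, 0.003, -0.483, 0.006]
contact_force: [-0.2, 0.5, -1.2]
gripper_width: 15.1
```

Run:
```python
from h import *
st();print(lip())
snap('wrist','w13');snap('scene','s13')
im=cv2.imread('pics/s13.png');cv2.imwrite('pics/c13.png',cv2.resize(im[150:300,180:400],None,fx=3.3,fy=3.3,interpolation=cv2.INTER_CUBIC))
```

```text
t15.2 [633.2  10.8 155.7] yaw -0.1 pitch 57.8 roll 0.007 F [-0.2  0.5 -1.2] w 15.1 j [ 0.19  1.    0.71 -0.2  -2.27  1.34]
[614.56814154   9.68378006  91.47520314]
```

View pics/w13.png

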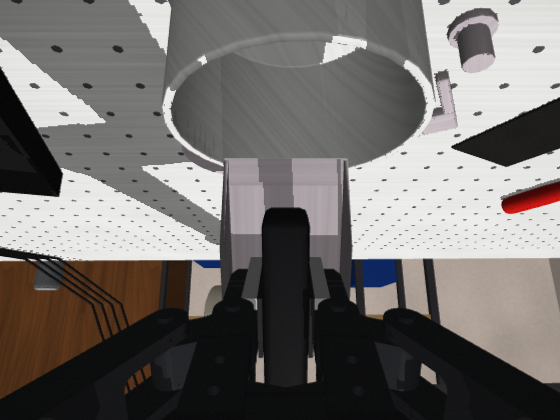

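View pics/c13.png

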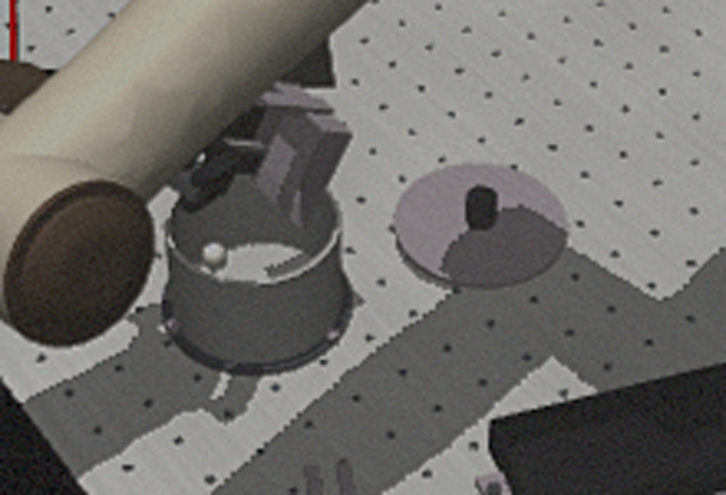

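Run:
```python
from h import *
a=lipplan([606,8,130],0,30,hand=0,n=4)
a=lipplan([580,0,140],0,0,hand=0,n=4,start=a)
```

```text
4 [[0,-0.0136,0.0005,0.0035,0.003,0.121,0.001],[0,-0.0139,0.0005,0.0018,0.003,0.121,0.001],[0,-0.014,0.0005,0.0002,0.003,0.121,0.001],[0,-0.0139,0.0006,-0.0015,0.003,0.121,0.001]]
4 [[0,-0.0116,0.002,0.0083,0.0,0.131,0.0],[0,-0.0126,0.002,0.0067,0.0,0.131,0.0],[0,-0.0134,0.002,0.005,0.0,0.131,0.0],[0,-0.0139,0.002,0.0032,0.0,0.131,0.0]]
```

Call:
drive_tool(moves=[[[0,-0.0136,0.0005,-0.008,0.003,0.1,0],[0,-0.0139,0.0005,-0.008,0.003,0.121,0],[0,-0.014,0.0005,-0.004,0.003,0.121,0],[0,-0.0139,0.0005,-0.003,0.003,0.121,0],[0,-0.0116,0.002,0.004,0,0.131,0],[0,-0.0126,0.002,0.005,0,0.131,0],[0,-0.0134,0.002,0.004,0,0.131,0],[0,-0.0139,0.002,0.003,0,0.131,0]]])

```text
clock: 16.1
position: [560.2, 0.2, 219.7]
ee_rot: [1.0, 0.002, 0.017, -0.002]
contact_force: [0.2, 0.9, -1.0]
gripper_width: 15.0
```

Run:
```python
from h import *
st();print(lip())
snap('wrist','w14')
```

```text
t16.1 [5.602e+02 2.000e-01 2.197e+02] yaw 0.3 pitch -1.9 roll -0.004 F [ 0.2  0.9 -1. ] w 15.0 j [ 0.29  0.27 -0.2   0.01 -1.07  1.28]
[6.06236054e+02 1.38895098e-01 1.71217613e+02]
```

View pics/w14.png

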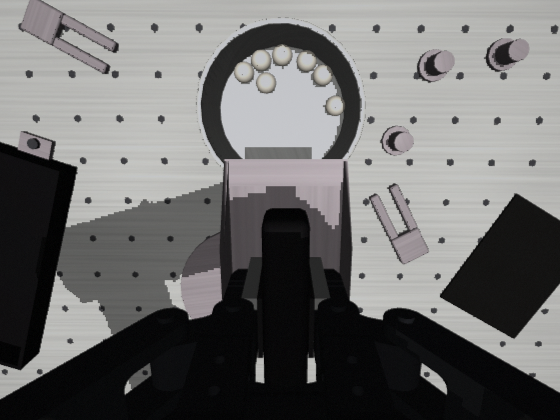

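Run:
```python
from h import *
for t in ['w14','w10']:
    P,p=cloud(t);P=P.reshape(-1,3)
    m=(P[:,0]>540)&(P[:,0]<730)&(P[:,1]>-75)&(P[:,1]<90)&(P[:,2]>81)&(P[:,2]<89)
    b=P[m];k=np.hypot(b[:,0]-631,b[:,1]-6)>50;b=b[k];k=np.hypot(b[:,0]-631,b[:,1]-6)<68;b=b[k]
    A=np.c_[2*b[:,:2],np.ones(len(b))];c=np.linalg.lstsq(A,(b[:,:2]**2).sum(1),rcond=None)[0];print(t,len(b),c[:2],np.sqrt(c[2]+c[0]**2+c[1]**2),cv2.minEnclosingCircle(b[:,:2].astype(np.float32)),np.median(b[:,2]))
im=cv2.imread('pics/s13.png')
im=cv2.imread('pics/s9.png');cv2.imwrite('pics/c9.png',cv2.resize(im[140:190,220:300],None,fx=9,fy=9,interpolation=cv2.INTER_CUBIC))
a=plan([500,-190,190],-20,hand=0,step=40)
a=plan([470.2,-237.2,120],-29.6,hand=0,step=35,start=a)
```

```text
w14 2312 [632.08428519   5.29308641] 59.441544332112485 ((632.256591796875, 5.297372341156006), 61.90486526489258) 83.0955335202103
w10 3372 [631.90992109   5.1493211 ] 59.376425380105466 ((632.62158203125, 5.3806233406066895), 62.079917907714844) 83.18733603551732
5 [[0,-0.01,0.0375,0.005,-0.001,-0.005,0.071],[0,-0.0073,0.0381,0.005,-0.001,-0.005,0.071],[0,-0.0046,0.0385,0.0051,-0.001,-0.005,0.071],[0,-0.0018,0.0388,0.0052,-0.001,-0.005,0.071],[0,0.0009,0.0388,0.0052,-0.001,-0.005,0.071]]
3 [[0,-0.004,0.0182,0.0233,0.0,0.0,0.056],[0,-0.0029,0.0184,0.0233,0.0,0.0,0.056],[0,-0.0019,0.0185,0.0233,0.0,0.0,0.056]]
```

View pics/c9.png

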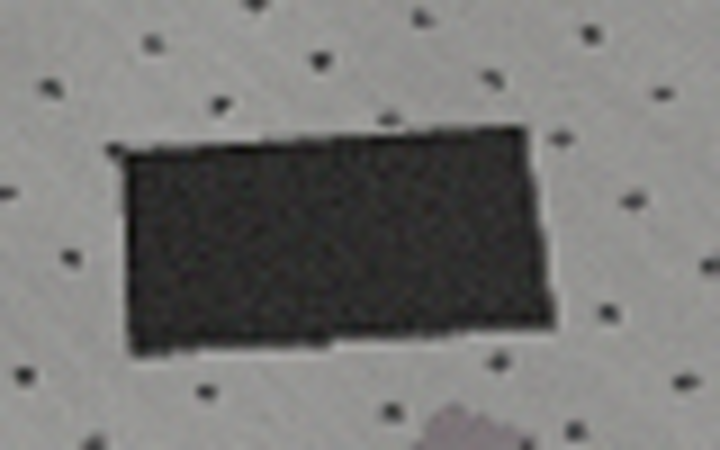

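Call:
drive_tool(moves=[[[0,-0.01,0.0375,0.005,0,-0.005,0.071],[0,-0.0073,0.038,0.005,0,-0.005,0.071],[0,-0.0046,0.0385,0.005,0,-0.005,0.071],[0,-0.0018,0.0388,0.005,0,-0.005,0.071],[0,0.001,0.0388,0.005,0,-0.005,0.071],[0,-0.004,0.0182,0.02,0,0,0.056],[0,-0.003,0.0184,0.02,0,0,0.056],[0,-0.002,0.0185,0.02,0,0,0.056],[0,0,0,0,0,0,0]]])

```text
clock: 17.05
position: [453.9, -244.0, 142.4]
ee_rot: [0.965, -0.263, 0.006, -0.004]
contact_force: [-0.5, -0.0, -2.1]
gripper_width: 15.1
```

Run:
```python
from h import *
st();print(lip())
c=np.array([px('s9',220+u/9,140+v/9,3)[:2] for u,v in [(122,155),(524,128),(553,327),(132,355)]])
print(cv2.minAreaRect(c.astype(np.float32)),c.mean(0))
snap('wrist','w15');a=plan([470.2,-237.2,75],-29.6,hand=0,step=25)
```

```text
t17.1 [ 453.9 -244.   142.4] yaw -30.5 pitch -0.5 roll -0.012 F [-0.5 -0.  -2.1] w 15.1 j [-0.18  0.28 -0.39 -0.01 -0.89  1.23]
[ 492.598666   -266.71356587   92.79436439]
((475.2386474609375, -235.7012176513672), (100.37299346923828, 129.02236938476562), 60.12393569946289) [ 475.30349384 -235.54177417]
3 [[0,0.0027,-0.0041,0.0232,-0.004,-0.005,-0.004],[0,0.0028,-0.0042,0.0231,-0.004,-0.005,-0.004],[0,0.0029,-0.0042,0.0231,-0.004,-0.005,-0.004]]
```

View pics/w15.png

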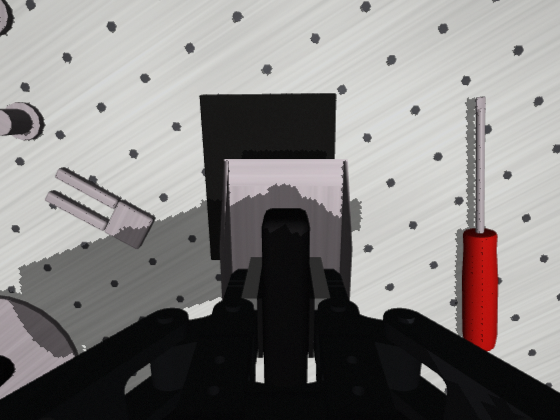

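Call:
drive_tool(moves=[[[0,0.003,-0.004,0.018,-0.004,-0.004,-0.004],[0,0.003,-0.004,0.018,-0.004,-0.004,-0.004],[0,0.003,-0.004,0.018,-0.004,-0.004,-0.004],[0,0.001,0,0,0,0,0]]])

```text
clock: 17.5
position: [476.7, -237.7, 98.0]
ee_rot: [0.968, -0.252, 0.008, 0.001]
contact_force: [0.1, -0.3, -2.0]
gripper_width: 15.1
```

Run:
```python
from h import *
st()
a=plan([470.5,-236.3,60],-29.6,hand=0,step=10)
```

```text
t17.5 [ 476.7 -237.7   98. ] yaw -29.2 pitch -0.9 roll -0.003 F [ 0.1 -0.3 -2. ] w 15.1 j [-0.16  0.36 -0.41  0.   -0.78  1.21]
4 [[0,-0.0017,0.0005,0.0095,-0.001,-0.004,0.002],[0,-0.0016,0.0005,0.0095,-0.001,-0.004,0.002],[0,-0.0016,0.0005,0.0095,-0.001,-0.004,0.002],[0,-0.0016,0.0005,0.0095,-0.001,-0.004,0.002]]
```

Call:
drive_tool(moves=[[[0,-0.003,0,0.01,-0.001,-0.004,0.002],[0,-0.003,0,0.01,-0.001,-0.004,0.002],[0,-0.002,0,0.01,-0.001,-0.004,0.002],[0,-0.001,0,0.004,-0.001,-0.004,0]]])

```text
clock: 17.9
position: [471.9, -232.8, 66.8]
ee_rot: [0.967, -0.254, 0.004, 0.0]
contact_force: [0.6, 0.0, -2.4]
gripper_width: 15.3
```

Run:
```python
from h import *
st()
a=plan([470.5,-236.3,56],-29.6,hand=0,step=10)
```

```text
t17.9 [ 471.9 -232.8   66.8] yaw -29.4 pitch -0.5 roll -0.001 F [ 0.6  0.  -2.4] w 15.3 j [-0.15  0.4  -0.45  0.   -0.71  1.2 ]
2 [[0,0.0002,0.0019,0.0054,-0.001,-0.004,0.002],[0,0.0002,0.0019,0.0054,-0.001,-0.004,0.002]]
```

Call:
drive_tool(moves=[[[0,0,0.003,0.006,-0.001,-0.004,0.002],[0,0,0.002,0.005,0,-0.003,0],[0,0,0,0,0,0,0]]])

```text
clock: 18.2
position: [468.9, -237.7, 54.4]
ee_rot: [0.967, -0.255, -0.0, 0.0]
contact_force: [0.5, 0.5, -2.5]
gripper_width: 14.8
```

Run:
```python
from h import *
st()
a=plan([470.5,-236.3,54],-29.6,hand=0,step=10)
```

```text
t18.2 [ 468.9 -237.7   54.4] yaw -29.5 pitch 0.0 roll 0.0 F [ 0.5  0.5 -2.5] w 14.8 j [-0.16  0.42 -0.46  0.   -0.69  1.22]
1 [[0,0.0007,-0.002,0.0004,0.0,0.0,0.002]]
```

Call:
drive_tool(moves=[[[0,0.0007,-0.0015,0.0008,0,0,0],[0,0,0,0.0008,0,0,0]]])

```text
clock: 18.4
position: [470.4, -237.2, 53.6]
ee_rot: [0.967, -0.255, -0.0, 0.0]
contact_force: [-2.7, 2.2, 8.3]
gripper_width: 15.2
```

Run:
```python
from h import *
st()
```

```text
t18.4 [ 470.4 -237.2   53.6] yaw -29.5 pitch 0.0 roll 0.001 F [-2.7  2.2  8.3] w 15.2 j [-0.16  0.42 -0.45  0.   -0.69  1.21]
```

Contact. Release, then lift.

Call:
drive_tool(moves=[[[0.3,0,0,0,0,0,0],[0.7,0,0,0,0,0,0],[1,0,0,0,0,0,0],[1,0,0,0,0,0,0],[1,0,0,0,0,0,0],[1,0,0,0,0,0,0],[1,0,0,-0.02,0,0,0],[1,0,0,-0.04,0,0,0],[1,0,0,-0.04,0,0,0],[1,0,0,-0.04,0,0,0],[1,0,0,-0.04,0,0,0],[1,0,0,0,0,0,0]]])

```text
clock: 19.6
position: [470.9, -237.3, 240.5]
ee_rot: [0.967, -0.254, -0.0, 0.001]
contact_force: [-0.3, -0.3, -0.2]
gripper_width: 85.3
```

Run:
```python
from h import *
st();snap('wrist','w16')
a=plan([650,-175,290],-10,step=40)
P,p=cloud('w16');P=P.reshape(-1,3)
m=(P[:,0]>380)&(P[:,0]<580)&(P[:,1]>-350)&(P[:,1]<-140)
b=P[m&(P[:,2]>74)&(P[:,2]<95)]
print(len(b),cv2.minAreaRect(b[:,:2].astype(np.float32)),np.percentile(b[:,2],[5,50,95]))
```

```text
t19.6 [ 470.9 -237.3  240.5] yaw -29.5 pitch -0.0 roll 0.002 F [-0.3 -0.3 -0.2] w 85.3 j [-0.16  0.21 -0.22  0.   -1.14  1.21]
5 [[1,0.0253,-0.0285,-0.0107,0.0,0.001,-0.068],[1,0.0272,-0.0267,-0.0106,0.0,0.001,-0.068],[1,0.029,-0.0248,-0.0106,0.0,0.001,-0.068],[1,0.0306,-0.0228,-0.0106,0.0,0.001,-0.068],[1,0.0321,-0.0206,-0.0105,0.0,0.001,-0.068]]
1649 ((467.9845886230469, -234.9860076904297), (15.57054615020752, 73.85408020019531), 60.14146041870117) [79.0429404  81.03438394 82.19622802]
```

View pics/w16.png

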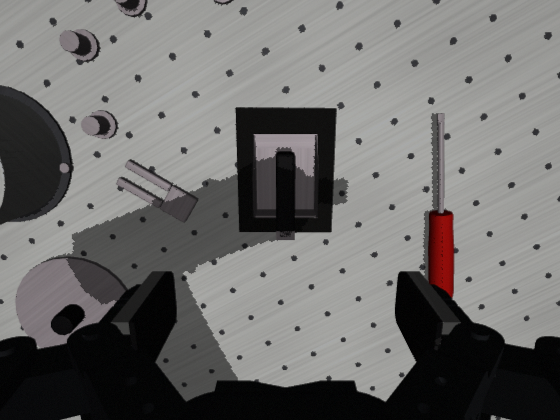

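Call:
drive_tool(moves=[[[1,0.0253,-0.0285,-0.0105,0,0,-0.068],[1,0.0272,-0.0267,-0.0105,0,0,-0.068],[1,0.029,-0.0248,-0.0105,0,0,-0.068],[1,0.0306,-0.0228,-0.0105,0,0,-0.068],[1,0.032,-0.0206,-0.0105,0,0,-0.068],[1,0,0,0,0,0,0]]])

```text
clock: 20.25
position: [650.8, -171.2, 280.4]
ee_rot: [0.997, -0.082, -0.01, -0.002]
contact_force: [-0.1, -0.1, -0.1]
gripper_width: 85.5
```

```bash
cat >> h.py <<'E'
def blobs(tag,z0,z1,box=(500,760,-330,-60),rmin=5):
    P,p=cloud(tag); m=((P[...,2]>z0)&(P[...,2]<z1)&(P[...,0]>box[0])&(P[...,0]<box[1])&(P[...,1]>box[2])&(P[...,1]<box[3])).astype(np.uint8)
    n,l=cv2.connectedComponents(m)
    for i in range(1,n):
        b=P[l==i]
        if len(b)<25: continue
        c,r=cv2.minEnclosingCircle(b[:,:2].astype(np.float32)); v,u=np.argwhere(l==i).mean(0)
        print(tag,'px(%.0f,%.0f)'%(u,v),'n',len(b),'c',np.round(c,1),'r %.1f'%r,'ztop %.1f'%np.percentile(b[:,2],90))
E
python3 - <<'E'
from h import *
st();snap('wrist','w17');snap('scene','s17')
blobs('w17',25,33)
E
```

```text
t20.2 [ 650.8 -171.2  280.4] yaw -9.4 pitch 1.2 roll -0.002 F [-0.1 -0.1 -0.1] w 85.5 j [-0.02  0.45  0.24 -0.01 -1.38  1.43]
w17 px(303,134) n 214 c [ 683.4 -194.3] r 8.8 ztop 27.1
w17 px(247,153) n 204 c [ 673.9 -132.8] r 8.7 ztop 27.2
w17 px(381,152) n 200 c [ 651.5 -272.1] r 8.7 ztop 27.1
w17 px(234,217) n 166 c [ 606.5 -104.3] r 9.0 ztop 27.2
```

View pics/w17.png

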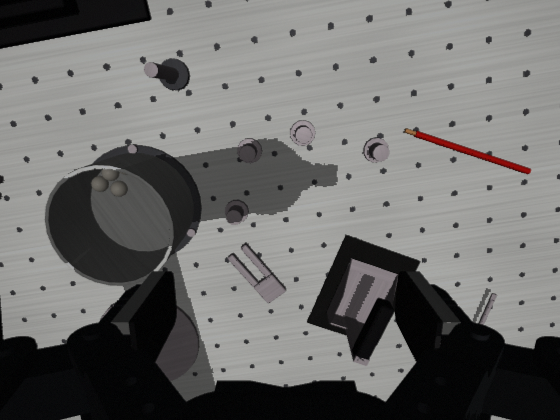

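View pics/s17.png

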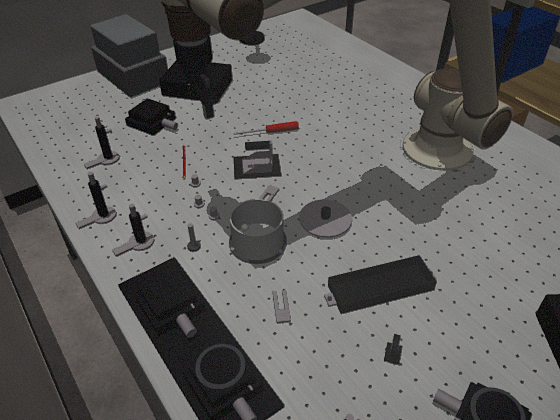

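Run:
```python
from h import *
a=plan([606.5,-104.3,100],0,hand=0.5,step=40)
```

```text
5 [[0.5,-0.0094,-0.012,0.0363,-0.001,0.005,-0.034],[0.5,-0.0092,-0.0123,0.0362,-0.001,0.005,-0.034],[0.5,-0.009,-0.0126,0.0362,-0.001,0.005,-0.034],[0.5,-0.0087,-0.013,0.0361,-0.001,0.005,-0.034],[0.5,-0.0084,-0.0133,0.0361,-0.001,0.005,-0.034]]
```

Call:
drive_tool(moves=[[[0.5,-0.0094,-0.012,0.036,0,0.005,-0.034],[0.5,-0.0092,-0.0123,0.036,0,0.005,-0.034],[0.5,-0.009,-0.0126,0.036,0,0.005,-0.034],[0.5,-0.0087,-0.013,0.036,0,0.005,-0.034],[0.5,-0.0084,-0.0133,0.03,0,0.005,-0.034],[0.5,0,0,0,0,0,0]]])

```text
clock: 20.95
position: [595.7, -106.9, 99.2]
ee_rot: [1.0, -0.001, -0.002, -0.002]
contact_force: [-0.0, -0.8, -0.4]
gripper_width: 42.5
```

Run:
```python
from h import *
st();snap('wrist','w18')
blobs('w18',25,33)
a=plan([606.5,-104.3,40],0,hand=0.5,step=30)
```

```text
t20.9 [ 595.7 -106.9   99.2] yaw -0.1 pitch 0.2 roll -0.003 F [-0.  -0.8 -0.4] w 42.5 j [ 0.09  0.47 -0.21 -0.   -0.89  1.48]
w18 px(448,71) n 847 c [ 683.3 -194.1] r 9.0 ztop 27.0
w18 px(334,90) n 815 c [ 673.8 -132.5] r 8.9 ztop 27.1
w18 px(282,208) n 634 c [ 606.6 -103.9] r 8.8 ztop 27.1
3 [[0.5,0.0027,-0.0011,0.0206,-0.001,0,-0.0],[0.5,0.0027,-0.0011,0.0206,-0.001,0,-0.0],[0.5,0.0028,-0.0011,0.0206,-0.001,0,-0.0]]
```

View pics/w18.png

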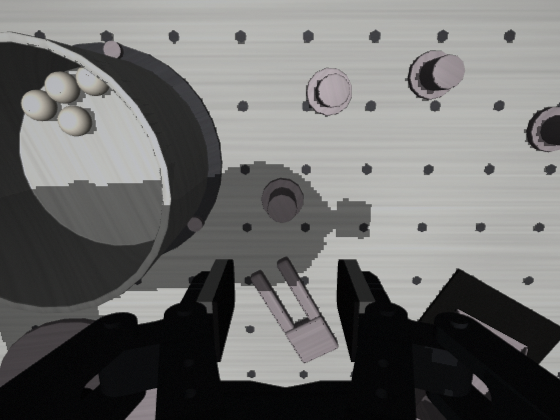

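Call:
drive_tool(moves=[[[0.5,0.004,-0.001,0.018,0,0,0],[0.5,0.004,-0.001,0.018,0,0,0],[0.5,0.003,-0.001,0.018,0,0,0],[0.5,0,0,0,0,0,0]]])

```text
clock: 21.4
position: [615.2, -108.7, 55.5]
ee_rot: [1.0, -0.003, 0.008, 0.0]
contact_force: [0.4, 0.0, -0.3]
gripper_width: 42.9
```

Run:
```python
from h import *
st();print(px('w18',285,260,9),px('w18',258,273,9))
a=plan([606.6,-104,9],0,hand=0.5,step=15)
```

```text
t21.4 [ 615.2 -108.7   55.5] yaw -0.3 pitch -1.0 roll 0.0 F [ 0.4  0.  -0.3] w 42.9 j [ 0.08  0.55 -0.21  0.   -0.79  1.48]
[ 565.66336667 -105.7408003     9.        ] [556.09930329 -87.35254508   9.        ]
4 [[0.5,-0.0024,-0.0012,0.0116,0.0,-0.004,-0.001],[0.5,-0.0023,-0.0012,0.0116,0.0,-0.004,-0.001],[0.5,-0.0023,-0.0012,0.0116,0.0,-0.004,-0.001],[0.5,-0.0022,-0.0012,0.0116,0.0,-0.004,-0.001]]
```

Call:
drive_tool(moves=[[[0.5,-0.005,-0.003,0.008,0,-0.008,-0.002],[0.5,-0.004,-0.002,0.01,0,-0.005,0],[0.5,-0.002,0,0.008,0,-0.003,0]]])

```text
clock: 21.7
position: [608.7, -105.9, 35.4]
ee_rot: [1.0, -0.002, 0.006, 0.001]
contact_force: [-5.5, -11.7, 21.9]
gripper_width: 43.0
```

Run:
```python
from h import *
st()
a=plan([606.6,-104,9],0,hand=0.5,step=15)
```

```text
t21.7 [ 608.7 -105.9   35.4] yaw -0.2 pitch -0.7 roll 0.002 F [ -5.5 -11.7  21.9] w 43.0 j [ 0.09  0.56 -0.25  0.   -0.75  1.47]
2 [[0.5,-0.0012,-0.001,0.0132,0.001,-0.006,-0.002],[0.5,-0.0011,-0.0009,0.0132,0.001,-0.006,-0.002]]
```

Call:
drive_tool(moves=[[[0.5,0,0.003,-0.015,0,0,0],[0.5,0,0.003,-0.04,0,0,0],[0.5,0,0,-0.04,0,0,0],[0.4,0,0,-0.03,0,0,0]]])

```text
clock: 22.1
position: [603.0, -112.6, 159.1]
ee_rot: [1.0, -0.003, -0.0, 0.001]
contact_force: [1.1, 0.9, -0.3]
gripper_width: 33.9
```

Run:
```python
from h import *
st()
snap('side','d1');blobs('side0',80,90,(540,720,-90,110));blobs('d1',80,90,(540,720,-90,110))
a=plan([606.6,-104,110],-98,hand=0.4,step=15)
```

```text
t22.1 [ 603.  -112.6  159.1] yaw -0.3 pitch 0.0 roll 0.003 F [ 1.1  0.9 -0.3] w 33.9 j [ 0.08  0.42 -0.12  0.   -1.02  1.48]
side0 px(297,198) n 296 c [629.7   6.6] r 64.0 ztop 86.2
d1 px(296,199) n 278 c [628.8   7.1] r 64.9 ztop 86.4
13 [[0.4,0,-0.0007,0.0042,0,-0.001,0.131],[0.4,-0.0001,-0.0007,0.0042,0,-0.001,0.131],[0.4,-0.0002,-0.0007,0.0042,0,-0.001,0.131],[0.4,-0.0003,-0.0007,0.0042,0,-0.001,0.131],[0.4,-0.0003,-0.0006,0.0042,0,-0.001,0.131],[0.4,-0.0004,-0.0006,0.0042,0,-0.001,0.131],[0.4,-0.0005,-0.0005,0.0042,0,-0.001,0.131],[0.4,-0.0006,-0.0005,0.0042,0,-0.001,0.131],[0.4,-0.0006,-0.0004,0.0042,0,-0.001,0.131],[0.4,-0.0006,-0.0003,0.0042,0,-0.001,0.131],[0.4,-0.0007,-0.0002,0.0042,0,-0.001,0.131],[0.4,-0.0007,-0.0001,0.0042,0,-0.001,0.131],[0.4,-0.0007,0,0.0042,0,-0.001,0.131]]
```

View pics/d1.png

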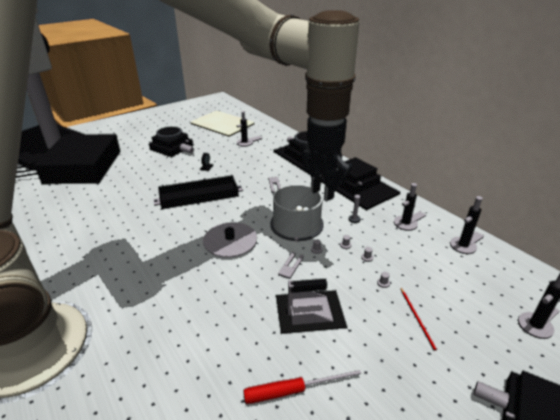

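Call:
drive_tool(moves=[[[0.4,0,-0.0007,0,0,0,0.131],[0.4,0,-0.0007,0.003,0,0,0.131],[0.4,0,-0.0007,0.004,0,0,0.131],[0.4,0,-0.0007,0.004,0,0,0.131],[0.4,0,-0.0006,0.004,0,0,0.131],[0.4,0,-0.0006,0.004,0,0,0.131],[0.4,-0.0005,-0.0005,0.004,0,0,0.131],[0.4,-0.0006,-0.0005,0.004,0,0,0.131],[0.4,-0.0006,-0.0004,0.004,0,0,0.131],[0.4,-0.0006,0,0.004,0,0,0.131],[0.4,-0.0007,0,0.004,0,0,0.131],[0.4,-0.0007,0,0.004,0,0,0.131],[0.4,-0.0007,0,0.004,0,0,0.131]]])

```text
clock: 23.45
position: [607.3, -104.1, 120.9]
ee_rot: [-0.63, 0.776, -0.008, 0.007]
contact_force: [0.2, 0.9, 0.1]
gripper_width: 34.3
```

Run:
```python
from h import *
st();snap('wrist','w19')
blobs('w19',25,33)
a=plan([606.6,-104,60],-98,hand=0.4,step=15)
```

```text
t23.4 [ 607.3 -104.1  120.9] yaw -101.9 pitch 0.1 roll -0.022 F [0.2 0.9 0.1] w 34.3 j [ 0.1   0.45 -0.18  0.01 -0.91 -0.31]
w19 px(139,99) n 638 c [ 682.9 -194. ] r 9.0 ztop 27.1
w19 px(182,192) n 530 c [ 673.1 -132.7] r 9.0 ztop 27.2
w19 px(291,213) n 505 c [ 606.2 -103.9] r 8.9 ztop 27.1
w19 px(89,301) n 59 c [759.9 -69.6] r 3.7 ztop 32.5
5 [[0.4,0.0,0.0003,0.012,-0.004,0.0,-0.014],[0.4,0.0,0.0002,0.012,-0.004,0.0,-0.014],[0.4,0.0,0.0002,0.012,-0.004,0.0,-0.014],[0.4,0.0,0.0001,0.012,-0.004,0.0,-0.014],[0.4,0.0,0.0001,0.012,-0.004,0.0,-0.014]]
```

View pics/w19.png

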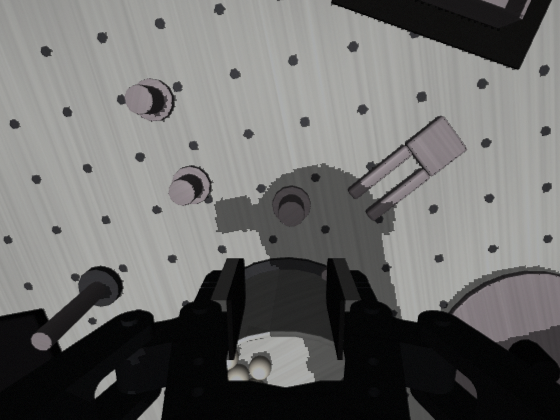

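Call:
drive_tool(moves=[[[0.4,0,0.001,0.012,-0.005,0,-0.014],[0.4,0,0.002,0.012,-0.005,0,-0.014],[0.4,0,0.002,0.012,-0.005,0,-0.014],[0.4,0,0.001,0.012,-0.004,0,-0.014],[0.4,0,0.001,0.006,0,0,0]]])

```text
clock: 24.0
position: [599.6, -102.7, 61.6]
ee_rot: [-0.655, 0.756, 0.0, 0.0]
contact_force: [-0.1, -0.9, -0.4]
gripper_width: 34.4
```

Run:
```python
from h import *
st()
a=plan([606.4,-104,28],-98,hand=0.4,step=10)
```

```text
t24.0 [ 599.6 -102.7   61.6] yaw -98.1 pitch 0.0 roll -0.0 F [-0.1 -0.9 -0.4] w 34.4 j [ 0.1   0.52 -0.24 -0.   -0.81 -0.24]
4 [[0.4,0.0001,-0.0017,0.0084,0,0.0,-0.001],[0.4,0.0001,-0.0017,0.0084,0,0.0,-0.001],[0.4,0.0001,-0.0017,0.0084,0,0.0,-0.001],[0.4,0.0001,-0.0017,0.0084,0,0.0,-0.001]]
```

Call:
drive_tool(moves=[[[0.4,0.0005,-0.0025,0.009,0,0,0],[0.4,0.0005,-0.0025,0.009,0,0,0],[0.4,0,-0.001,0.008,0,0,0]]])

```text
clock: 24.3
position: [605.9, -104.8, 33.2]
ee_rot: [-0.656, 0.755, -0.0, 0.0]
contact_force: [-0.2, -0.6, 0.1]
gripper_width: 33.9
```

Run:
```python
from h import *
st()
a=plan([606.4,-104,9],-98,hand=0.4,step=10)
```

```text
t24.3 [ 605.9 -104.8   33.2] yaw -98.1 pitch 0.0 roll -0.0 F [-0.2 -0.6  0.1] w 33.9 j [ 0.09  0.57 -0.24  0.   -0.76 -0.23]
3 [[0.4,-0.0003,-0.0001,0.0081,0,0.0,-0.0],[0.4,-0.0003,-0.0001,0.0081,0,0.0,-0.0],[0.4,-0.0003,-0.0001,0.0081,0,0.0,-0.0]]
```

Call:
drive_tool(moves=[[[0.4,0,0,0.008,0,0,0],[0.4,0,0,0.008,0,0,0],[0.4,0,0,0.006,0,0,0]]])

```text
clock: 24.6
position: [606.2, -104.9, 8.9]
ee_rot: [-0.655, 0.755, -0.0, 0.0]
contact_force: [-0.2, 0.4, 0.7]
gripper_width: 34.2
```

Run:
```python
from h import *
st()
a=plan([606.4,-104,9.5],-98,hand=0.4,step=10)
```

```text
t24.6 [ 606.2 -104.9    8.9] yaw -98.1 pitch 0.0 roll -0.0 F [-0.2  0.4  0.7] w 34.2 j [ 0.09  0.6  -0.26  0.   -0.71 -0.23]
1 [[0.4,-0.0009,0,-0.0006,0,0.0,-0.002]]
```

Close and lift. (Lift straight up.)

Call:
drive_tool(moves=[[[0,0,0,0,0,0,0],[0,0,0,0,0,0,0],[0,0,0,0,0,0,0],[0,0,0,0,0,0,0],[0,0,0,0,0,0,0],[0,0,0,-0.01,0,0,0],[0,0,0,-0.02,0,0,0],[0,0,0,-0.03,0,0,0],[0,0,0,-0.035,0,0,0],[0,0,0,-0.03,0,0,0]]])

```text
clock: 25.6
position: [603.0, -105.0, 135.4]
ee_rot: [-0.655, 0.755, 0.003, -0.004]
contact_force: [0.4, -0.0, -1.1]
gripper_width: 15.4
```

Run:
```python
from h import *
st()
a=plan([612,-12,150],-90,hand=0,step=30)
```

```text
t25.6 [ 603.  -105.   135.4] yaw -98.1 pitch -0.1 roll 0.01 F [ 0.4 -0.  -1.1] w 15.4 j [ 0.09  0.45 -0.15 -0.   -0.99 -0.23]
4 [[0,-0.0233,0.0011,-0.0037,0.003,0,-0.035],[0,-0.0234,0.0003,-0.0037,0.003,0,-0.035],[0,-0.0233,-0.0006,-0.0037,0.003,0,-0.035],[0,-0.0233,-0.0014,-0.0037,0.003,0,-0.035]]
```

Call:
drive_tool(moves=[[[0,-0.018,0,-0.004,0.003,0,-0.035],[0,-0.023,0,-0.004,0.003,0,-0.035],[0,-0.023,-0.001,-0.004,0.003,0,-0.035],[0,-0.02,-0.002,-0.002,0.003,0,-0.03]]])

```text
clock: 26.0
position: [615.6, -19.9, 157.6]
ee_rot: [-0.706, 0.708, -0.005, 0.005]
contact_force: [0.1, 0.2, -1.4]
gripper_width: 15.4
```

Run:
```python
from h import *
st();snap('wrist','w20');snap('scene','s20')
a=plan([617,-14,120],-90,hand=0,step=30)
im=cv2.imread('pics/s20.png');cv2.imwrite('pics/c20.png',cv2.resize(im[130:280,180:380],None,fx=3.5,fy=3.5,interpolation=cv2.INTER_CUBIC))
```

```text
t26.0 [615.6 -19.9 157.6] yaw -90.2 pitch 0.0 roll -0.015 F [ 0.1  0.2 -1.4] w 15.4 j [ 0.23  0.42 -0.13  0.   -1.   -0.24]
2 [[0,-0.0023,-0.0002,0.0188,-0.008,0.0,-0.001],[0,-0.0023,-0.0004,0.0188,-0.008,0.0,-0.001]]
```

View pics/w20.png

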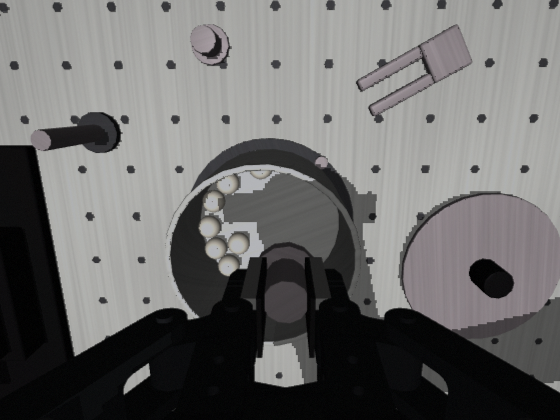

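View pics/c20.png

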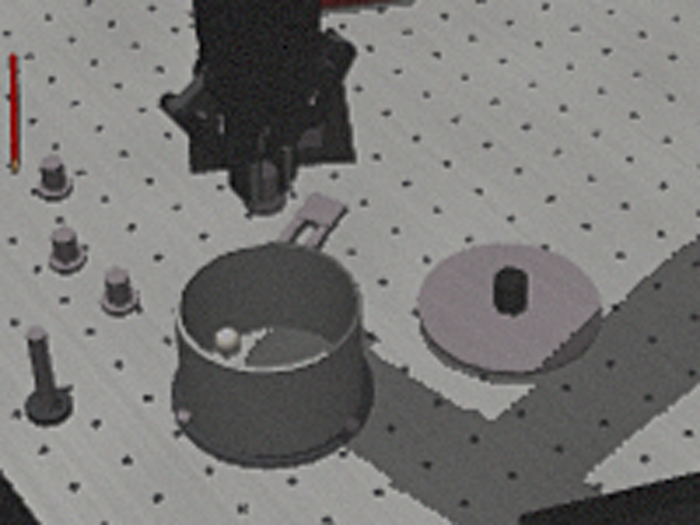

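Call:
drive_tool(moves=[[[0,-0.0015,0,0.015,-0.006,0,0],[0,-0.0015,0,0.015,-0.006,0,0],[0,-0.0015,0,0.015,-0.003,0,0],[0,-0.001,0,0.015,0,0,0],[0,0,0,0.01,0,0,0]]])

```text
clock: 26.6
position: [614.2, -13.7, 80.1]
ee_rot: [-0.706, 0.708, 0.002, -0.002]
contact_force: [1.0, -1.1, -1.1]
gripper_width: 15.5
```

Run:
```python
from h import *
st();
a=plan([617,-14,74],-90,hand=0,step=30)
```

```text
t26.6 [614.2 -13.7  80.1] yaw -90.2 pitch 0.0 roll 0.005 F [ 1.  -1.1 -1.1] w 15.5 j [ 0.24  0.51 -0.2  -0.   -0.86 -0.24]
1 [[0,0.0003,-0.0028,0.0061,0.005,0.0,-0.003]]
```

Call:
drive_tool(moves=[[[0,0,-0.004,0.006,0.004,0,0],[0,0,0,0,0,0,0],[0.28,0,0,0,0,0,0],[0.28,0,0,0,0,0,0],[0.28,0,0,0,0,0,0],[0.28,0,0,-0.02,0,0,0],[0.28,0,0,-0.04,0,0,0],[0.28,0,0,-0.04,0,0,0],[0.28,0,0,-0.04,0,0,0]]])

```text
clock: 27.5
position: [615.5, -15.5, 210.9]
ee_rot: [-0.705, 0.709, 0.005, -0.007]
contact_force: [0.0, 0.1, -0.0]
gripper_width: 23.8
```

Run:
```python
from h import *
st();snap('wrist','w21')
blobs('w21',25,33)
a=plan([674,-132.5,130],-90,hand=0.4,step=40)
```

```text
t27.5 [615.5 -15.5 210.9] yaw -90.3 pitch -0.2 roll 0.016 F [ 0.   0.1 -0. ] w 23.8 j [ 0.24  0.39 -0.03 -0.   -1.16 -0.24]
w21 px(210,45) n 370 c [ 673.5 -132.5] r 8.9 ztop 27.2
w21 px(111,126) n 33 c [759.9 -69.5] r 3.3 ztop 32.3
4 [[0.4,0.0291,-0.0137,0.0226,0.0,-0.001,-0.001],[0.4,0.0291,-0.0136,0.0225,0.0,-0.001,-0.001],[0.4,0.0291,-0.0136,0.0225,0.0,-0.001,-0.001],[0.4,0.0292,-0.0136,0.0225,0.0,-0.001,-0.001]]
```

View pics/w21.png

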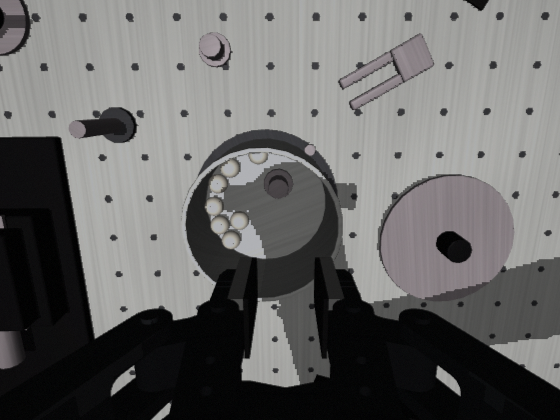

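Call:
drive_tool(moves=[[[0.4,0.028,-0.0135,0.01,0,0,0],[0.4,0.029,-0.0135,0.02,0,0,0],[0.4,0.029,-0.0135,0.025,0,0,0],[0.4,0.028,-0.0135,0.025,0,0,0],[0.4,0,0,0.01,0,0,0]]])

```text
clock: 28.05
position: [682.2, -131.9, 141.8]
ee_rot: [0.707, -0.707, 0.01, -0.01]
contact_force: [-1.5, 0.7, -0.7]
gripper_width: 34.7
```

Run:
```python
from h import *
st();snap('wrist','w22')
blobs('w22',25,33)
a=plan([673.6,-132.6,45],-90,hand=0.4,step=15)
```

```text
t28.1 [ 682.2 -131.9  141.8] yaw -90.0 pitch -0.0 roll -0.028 F [-1.5  0.7 -0.7] w 34.7 j [ 0.04  0.55  0.06  0.   -1.04 -0.04]
w22 px(289,116) n 531 c [ 683.1 -194.4] r 8.8 ztop 27.1
w22 px(302,205) n 436 c [ 673.6 -132.8] r 8.9 ztop 27.1
w22 px(188,284) n 26 c [759.9 -69.9] r 3.5 ztop 32.0
7 [[0.4,0.0003,0.0014,0.0137,-0.004,0.0,0.0],[0.4,0.0003,0.0014,0.0137,-0.004,0.0,0.0],[0.4,0.0003,0.0013,0.0137,-0.004,0.0,0.0],[0.4,0.0003,0.0013,0.0137,-0.004,0.0,0.0],[0.4,0.0003,0.0012,0.0137,-0.004,0.0,0.0],[0.4,0.0003,0.0012,0.0137,-0.004,0.0,0.0],[0.4,0.0003,0.0011,0.0137,-0.004,0.0,0.0]]
```

Call:
drive_tool(moves=[[[0.4,0,0.002,0.014,-0.006,0,0],[0.4,0,0.002,0.014,-0.006,0,0],[0.4,0,0.002,0.014,-0.006,0,0],[0.4,0,0.001,0.014,-0.004,0,0],[0.4,0,0.001,0.014,-0.003,0,0],[0.4,0,0.001,0.014,0,0,0],[0.4,0,0,0.01,0,0,0]]])

```text
clock: 28.8
position: [673.7, -126.4, 43.8]
ee_rot: [0.709, -0.705, 0.002, -0.002]
contact_force: [0.2, -0.1, 0.5]
gripper_width: 34.2
```

Run:
```python
from h import *
st()
a=plan([673.6,-132.8,9],-90,hand=0.4,step=9)
```

```text
t28.8 [ 673.7 -126.4   43.8] yaw -89.6 pitch 0.0 roll -0.005 F [ 0.2 -0.1  0.5] w 34.2 j [ 0.05  0.65 -0.05  0.   -0.87 -0.04]
4 [[0.4,0.0016,0.0001,0.0087,-0.001,0.0,0.002],[0.4,0.0016,0.0001,0.0087,-0.001,0.0,0.002],[0.4,0.0016,0.0,0.0087,-0.001,0.0,0.002],[0.4,0.0016,0.0,0.0087,-0.001,0.0,0.002]]
```

Call:
drive_tool(moves=[[[0.4,0.005,0,0.003,-0.001,0,0],[0.4,0.002,0,0.008,-0.001,0,0],[0.4,0.001,0,0.009,0,0,0],[0.4,0,0,0.008,0,0,0],[0.4,0,0,0.006,0,0,0]]])

```text
clock: 29.3
position: [674.2, -135.1, 6.6]
ee_rot: [0.71, -0.705, 0.001, -0.001]
contact_force: [-1.0, 0.3, -0.9]
gripper_width: 34.4
```

Run:
```python
from h import *
st()
a=plan([673.6,-132.8,9],-90,hand=0.4,step=9)
```

```text
t29.3 [ 674.2 -135.1    6.6] yaw -89.6 pitch -0.0 roll -0.003 F [-1.   0.3 -0.9] w 34.4 j [ 0.04  0.7  -0.06  0.   -0.81 -0.03]
1 [[0.4,-0.0023,0.0006,-0.0024,-0.003,0,0.007]]
```

Call:
drive_tool(moves=[[[0.4,-0.0023,0,-0.003,-0.003,0,0.005],[0,0,0,0,0,0,0],[0,0,0,0,0,0,0],[0,0,0,0,0,0,0],[0,0,0,0,0,0,0],[0,0,0,0,0,0,0],[0,0,0,-0.01,0,0,0],[0,0,0,-0.02,0,0,0],[0,0,0,-0.03,0,0,0],[0,0,0,-0.035,0,0,0],[0,0,0,-0.03,0,0,0],[0,0,0,-0.02,0,0,0]]])

```text
clock: 30.5
position: [672.1, -132.6, 159.0]
ee_rot: [0.708, -0.707, -0.003, 0.003]
contact_force: [-0.1, 0.3, -0.5]
gripper_width: 15.7
```

Run:
```python
from h import *
st()
a=plan([648,-14,150],-90,hand=0,step=30)
```

```text
t30.5 [ 672.1 -132.6  159. ] yaw -89.9 pitch -0.0 roll 0.008 F [-0.1  0.3 -0.5] w 15.7 j [ 0.04  0.54  0.08 -0.   -1.12 -0.04]
5 [[0,-0.0237,0.0048,0.0018,0.002,0,0.0],[0,-0.0237,0.0048,0.0018,0.002,0,0.0],[0,-0.0237,0.0048,0.0018,0.002,0,0.0],[0,-0.0237,0.0048,0.0018,0.002,0,0.0],[0,-0.0237,0.0048,0.0018,0.002,0,0.0]]
```

Call:
drive_tool(moves=[[[0,-0.02,0.004,0.001,0.002,0,0],[0,-0.024,0.0048,0.001,0.002,0,0],[0,-0.024,0.0048,0.001,0.002,0,0],[0,-0.022,0.004,0.001,0.002,0,0],[0,-0.018,0.003,0.005,0,0,0],[0,-0.004,0,0.01,0,0,0]]])

```text
clock: 31.1
position: [655.1, -18.7, 153.3]
ee_rot: [-0.707, 0.707, -0.008, 0.008]
contact_force: [0.2, -0.3, -0.1]
gripper_width: 15.6
```

Run:
```python
from h import *
st()
a=plan([649,-14,75],-90,hand=0,step=15)
```

```text
t31.1 [655.1 -18.7 153.3] yaw -90.1 pitch 0.0 roll -0.022 F [ 0.2 -0.3 -0.1] w 15.6 j [ 0.22  0.48 -0.04  0.01 -1.03 -0.22]
6 [[0,-0.0008,0.0013,0.013,-0.004,0.0,-0.0],[0,-0.0008,0.0013,0.013,-0.004,0.0,-0.0],[0,-0.0008,0.0012,0.013,-0.004,0.0,-0.0],[0,-0.0008,0.0012,0.013,-0.004,0.0,-0.0],[0,-0.0008,0.0011,0.013,-0.004,0.0,-0.0],[0,-0.0008,0.0011,0.013,-0.004,0.0,-0.0]]
```

Call:
drive_tool(moves=[[[0,-0.001,0.001,0.013,-0.006,0,0],[0,-0.001,0.001,0.013,-0.006,0,0],[0,-0.001,0.001,0.013,-0.005,0,0],[0,-0.001,0.001,0.013,-0.004,0,0],[0,0,0,0.013,0,0,0],[0,0,0,0.008,0,0,0]]])

```text
clock: 31.7
position: [650.7, -17.0, 72.9]
ee_rot: [-0.706, 0.708, 0.001, -0.002]
contact_force: [-0.4, -0.2, -0.6]
gripper_width: 15.8
```

Run:
```python
from h import *
st()
a=plan([649,-14,74],-90,hand=0,step=15)
```

```text
t31.7 [650.7 -17.   72.9] yaw -90.2 pitch -0.0 roll 0.004 F [-0.4 -0.2 -0.6] w 15.8 j [ 0.22  0.57 -0.11 -0.   -0.89 -0.22]
1 [[0,-0.003,0.0017,-0.0011,0.004,0,-0.004]]
```

Call:
drive_tool(moves=[[[0,-0.003,0.002,-0.001,0.002,0,0],[0.28,0,0,0,0,0,0],[0.28,0,0,0,0,0,0],[0.28,0,0,0,0,0,0],[0.28,0,0,-0.02,0,0,0],[0.28,0,0,-0.04,0,0,0],[0.28,0,0,-0.04,0,0,0],[0.28,0,0,-0.03,0,0,0]]])

```text
clock: 32.5
position: [647.0, -14.4, 204.1]
ee_rot: [-0.706, 0.709, 0.003, -0.005]
contact_force: [0.4, -0.2, 0.6]
gripper_width: 23.8
```

Run:
```python
from h import *
st();snap('wrist','w23')
blobs('w23',25,33)
a=plan([683.1,-194.3,140],-90,hand=0.4,step=40)
```

```text
t32.5 [647.  -14.4 204.1] yaw -90.2 pitch -0.1 roll 0.011 F [ 0.4 -0.2  0.6] w 23.8 j [ 0.23  0.45  0.04 -0.   -1.17 -0.23]
w23 px(148,125) n 28 c [759.9 -69.3] r 3.7 ztop 32.2
5 [[0.4,0.0359,-0.0067,0.0142,0,-0.001,-0.001],[0.4,0.0359,-0.0067,0.0142,0,-0.001,-0.001],[0.4,0.0359,-0.0067,0.0141,0,-0.001,-0.001],[0.4,0.0359,-0.0067,0.0141,0,-0.001,-0.001],[0.4,0.0359,-0.0067,0.0141,0,-0.001,-0.001]]
```

View pics/w23.png

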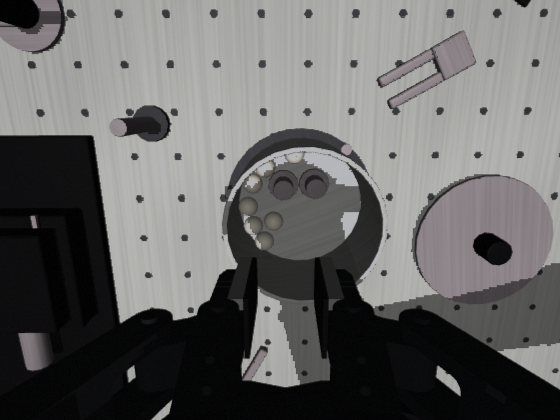

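Call:
drive_tool(moves=[[[0.4,0.035,-0.0065,0,0,0,0],[0.4,0.036,-0.0065,0.014,0,0,0],[0.4,0.036,-0.0065,0.02,0,0,0],[0.4,0.036,-0.0065,0.02,0,0,0],[0.4,0.03,-0.005,0.02,0,0,0],[0.4,0,0,0.01,0,0,0]]])

```text
clock: 33.15
position: [688.9, -191.8, 137.5]
ee_rot: [0.708, -0.706, 0.01, -0.009]
contact_force: [0.9, 1.1, -1.0]
gripper_width: 34.3
```

Run:
```python
from h import *
st();snap('wrist','w24')
blobs('w24',25,33)
a=plan([683.1,-194.3,45],-90,hand=0.4,step=14)
```

```text
t33.1 [ 688.9 -191.8  137.5] yaw -89.8 pitch -0.1 roll -0.027 F [ 0.9  1.1 -1. ] w 34.3 j [-0.05  0.59  0.11  0.   -1.06  0.05]
w24 px(349,87) n 587 c [ 651.2 -272.5] r 8.8 ztop 27.1
w24 px(298,204) n 459 c [ 683.  -194.6] r 9.0 ztop 27.1
7 [[0.4,0.0006,0.001,0.013,-0.003,0,0.001],[0.4,0.0006,0.001,0.013,-0.003,0,0.001],[0.4,0.0006,0.0009,0.013,-0.003,0,0.001],[0.4,0.0006,0.0009,0.013,-0.003,0,0.001],[0.4,0.0006,0.0008,0.013,-0.003,0,0.001],[0.4,0.0006,0.0008,0.013,-0.003,0,0.001],[0.4,0.0006,0.0008,0.013,-0.003,0,0.001]]
```

Call:
drive_tool(moves=[[[0.4,0.001,0.002,0.013,-0.006,0,0],[0.4,0.001,0.001,0.013,-0.006,0,0],[0.4,0.001,0.001,0.013,-0.006,0,0],[0.4,0.001,0.001,0.013,-0.004,0,0],[0.4,0.001,0.001,0.013,-0.003,0,0],[0.4,0.001,0,0.013,0,0,0],[0.4,0,0,0.01,0,0,0]]])

```text
clock: 33.9
position: [684.6, -192.3, 45.0]
ee_rot: [0.711, -0.704, 0.002, -0.001]
contact_force: [-0.7, -0.4, 0.3]
gripper_width: 33.7
```

Run:
```python
from h import *
st()
a=plan([683,-194.5,9],-90,hand=0.4,step=9)
```

```text
t33.9 [ 684.6 -192.3   45. ] yaw -89.4 pitch -0.1 roll -0.003 F [-0.7 -0.4  0.3] w 33.7 j [-0.05  0.68  0.03  0.   -0.91  0.06]
5 [[0.4,0.0004,0.0004,0.0072,-0.001,0,0.002],[0.4,0.0004,0.0003,0.0072,-0.001,0,0.002],[0.4,0.0004,0.0003,0.0072,-0.001,0,0.002],[0.4,0.0004,0.0003,0.0072,-0.001,0,0.002],[0.4,0.0004,0.0003,0.0072,-0.001,0,0.002]]
```

Call:
drive_tool(moves=[[[0.4,0.001,0.001,0.006,-0.001,0,0.002],[0.4,0.0005,0.0005,0.008,-0.001,0,0.002],[0.4,0,0,0.008,0,0,0.002],[0.4,0,0,0.007,0,0,0],[0.4,0,0,0.005,0,0,0]]])

```text
clock: 34.4
position: [682.9, -194.2, 7.2]
ee_rot: [0.708, -0.706, 0.001, 0.0]
contact_force: [-0.5, 0.1, 0.7]
gripper_width: 34.2
```

Run:
```python
from h import *
st()
a=plan([683,-194.5,9],-90,hand=0.4,step=9)
```

```text
t34.4 [ 682.9 -194.2    7.2] yaw -89.8 pitch -0.1 roll -0.0 F [-0.5  0.1  0.7] w 34.2 j [-0.05  0.73  0.    0.   -0.85  0.05]
1 [[0.4,0.0004,-0.0001,-0.0018,0,-0.002,0.003]]
```

Call:
drive_tool(moves=[[[0.4,0,0,-0.002,0,0,0],[0,0,0,0,0,0,0],[0,0,0,0,0,0,0],[0,0,0,0,0,0,0],[0,0,0,0,0,0,0],[0,0,0,0,0,0,0],[0,0,0,-0.01,0,0,0],[0,0,0,-0.02,0,0,0],[0,0,0,-0.03,0,0,0],[0,0,0,-0.035,0,0,0],[0,0,0,-0.03,0,0,0],[0,0,0,-0.02,0,0,0]]])

```text
clock: 35.6
position: [680.9, -193.8, 158.6]
ee_rot: [0.708, -0.706, -0.002, 0.003]
contact_force: [-0.2, 0.8, -0.2]
gripper_width: 16.2
```

Run:
```python
from h import *
st()
a=plan([617,26,145],-90,hand=0,step=35)
```

```text
t35.6 [ 680.9 -193.8  158.6] yaw -89.8 pitch -0.1 roll 0.007 F [-0.2  0.8 -0.2] w 16.2 j [-0.05  0.58  0.14  0.   -1.14  0.05]
7 [[0,-0.0314,0.009,0.002,0.001,0,0.0],[0,-0.0314,0.009,0.002,0.001,0,0.0],[0,-0.0314,0.0091,0.002,0.001,0,0.0],[0,-0.0314,0.0091,0.002,0.001,0,0.0],[0,-0.0314,0.0091,0.002,0.001,0,0.0],[0,-0.0314,0.0091,0.002,0.001,0,0.0],[0,-0.0314,0.0091,0.0019,0.001,0,0.0]]
```

Call:
drive_tool(moves=[[[0,-0.024,0.007,0.001,0.002,0,0],[0,-0.031,0.009,0.001,0.003,0,0],[0,-0.031,0.009,0.001,0.003,0,0],[0,-0.031,0.009,0.001,0.003,0,0],[0,-0.031,0.009,0.001,0.003,0,0],[0,-0.031,0.009,0.001,0.003,0,0],[0,-0.025,0.008,0.001,0,0,0],[0,-0.01,0.002,0.005,0,0,0]]])

```text
clock: 36.4
position: [620.7, 24.5, 159.7]
ee_rot: [-0.707, 0.707, -0.012, 0.011]
contact_force: [0.5, -0.5, -0.5]
gripper_width: 15.8
```

Run:
```python
from h import *
st();snap('wrist','w25')
a=plan([617,26,75],-90,hand=0,step=14)
```

```text
t36.4 [620.7  24.5 159.7] yaw -90.1 pitch -0.1 roll -0.034 F [ 0.5 -0.5 -0.5] w 15.8 j [ 0.31  0.42 -0.13  0.01 -0.99 -0.31]
6 [[0,-0.0002,0.001,0.0139,-0.005,0,-0.0],[0,-0.0002,0.0009,0.0139,-0.005,0,-0.0],[0,-0.0002,0.0008,0.0139,-0.005,0,-0.0],[0,-0.0002,0.0008,0.0139,-0.005,0,-0.0],[0,-0.0002,0.0007,0.0139,-0.005,0,-0.0],[0,-0.0002,0.0006,0.0139,-0.005,0,-0.0]]
```

View pics/w25.png

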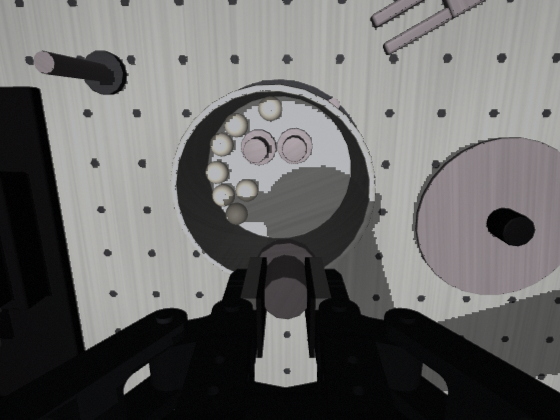

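Call:
drive_tool(moves=[[[0,0,0.001,0.014,-0.008,0,0],[0,0,0.001,0.014,-0.008,0,0],[0,0,0.001,0.014,-0.008,0,0],[0,0,0.001,0.014,-0.005,0,0],[0,0.001,0,0.013,-0.002,0,0],[0,0.001,0,0.008,0,0,0]]])

```text
clock: 37.05
position: [617.6, 18.8, 74.0]
ee_rot: [-0.705, 0.709, 0.0, -0.002]
contact_force: [-0.3, -1.1, -0.6]
gripper_width: 15.5
```

Run:
```python
from h import *
st()
a=plan([617,24,75],-90,hand=0,step=14)
```

```text
t37.0 [617.6  18.8  74. ] yaw -90.3 pitch -0.1 roll 0.004 F [-0.3 -1.1 -0.6] w 15.5 j [ 0.29  0.52 -0.2   0.   -0.85 -0.3 ]
1 [[0,-0.0052,0.0007,-0.001,0.004,-0.003,-0.005]]
```

Call:
drive_tool(moves=[[[0,-0.006,0,-0.001,0.003,0,0],[0,-0.001,0,0,0,0,0],[0.28,0,0,0,0,0,0],[0.28,0,0,0,0,0,0],[0.28,0,0,0,0,0,0],[0.28,0,0,-0.02,0,0,0],[0.28,0,0,-0.04,0,0,0],[0.28,0,0,-0.04,0,0,0],[0.28,0,0,-0.03,0,0,0]]])

```text
clock: 37.95
position: [615.8, 26.0, 205.4]
ee_rot: [-0.705, 0.709, 0.001, -0.005]
contact_force: [0.3, 0.4, 0.3]
gripper_width: 24.1
```

Run:
```python
from h import *
st();snap('wrist','w26')
a=plan([651.2,-272.5,150],-90,hand=0.4,step=40)
```

```text
t38.0 [615.8  26.  205.4] yaw -90.3 pitch -0.3 roll 0.009 F [0.3 0.4 0.3] w 24.1 j [ 0.31  0.39 -0.05  0.   -1.14 -0.31]
8 [[0.4,0.0373,-0.0042,0.0079,0,-0.001,-0.001],[0.4,0.0373,-0.0042,0.0078,0,-0.001,-0.001],[0.4,0.0373,-0.0042,0.0078,0,-0.001,-0.001],[0.4,0.0373,-0.0041,0.0078,0,-0.001,-0.001],[0.4,0.0373,-0.0041,0.0078,0,-0.001,-0.001],[0.4,0.0373,-0.0041,0.0078,0,-0.001,-0.001],[0.4,0.0373,-0.0041,0.0077,0,-0.001,-0.001],[0.4,0.0373,-0.0041,0.0077,0,-0.001,-0.001]]
```

View pics/w26.png

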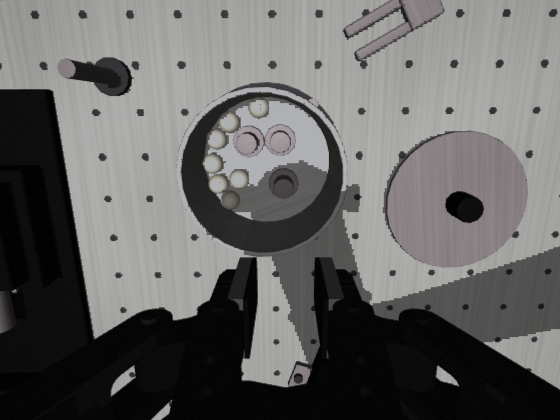

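Call:
drive_tool(moves=[[[0.4,0.03,-0.004,0,0,0,0],[0.4,0.037,-0.004,0.004,0,0,0],[0.4,0.037,-0.004,0.008,0,0,0],[0.4,0.037,-0.004,0.01,0,0,0],[0.4,0.037,-0.004,0.01,0,0,0],[0.4,0.037,-0.004,0.01,0,0,0],[0.4,0.037,-0.004,0.01,0,0,0],[0.4,0.03,-0.004,0.01,0,0,0],[0.4,0.005,0,0.01,0,0,0]]])

```text
clock: 38.9
position: [657.6, -269.4, 150.0]
ee_rot: [0.708, -0.706, 0.011, -0.008]
contact_force: [-0.0, 0.9, -1.4]
gripper_width: 34.2
```

Run:
```python
from h import *
st();snap('wrist','w27')
blobs('w27',25,33)
a=plan([651.2,-272.5,45],-90,hand=0.4,step=14)
```

```text
t38.9 [ 657.6 -269.4  150. ] yaw -89.8 pitch -0.2 roll -0.027 F [-0.   0.9 -1.4] w 34.2 j [-0.16  0.57  0.11 -0.   -1.08  0.17]
w27 px(299,199) n 419 c [ 651.2 -272.8] r 8.8 ztop 27.2
8 [[0.4,0.0005,0.0009,0.0128,-0.003,0,0.0],[0.4,0.0005,0.0009,0.0128,-0.003,0,0.0],[0.4,0.0005,0.0009,0.0128,-0.003,0,0.0],[0.4,0.0005,0.0008,0.0128,-0.003,0,0.0],[0.4,0.0005,0.0008,0.0128,-0.003,0,0.0],[0.4,0.0005,0.0008,0.0128,-0.003,0,0.0],[0.4,0.0005,0.0007,0.0128,-0.003,0,0.0],[0.4,0.0005,0.0007,0.0128,-0.003,0,0.0]]
```

View pics/w27.png

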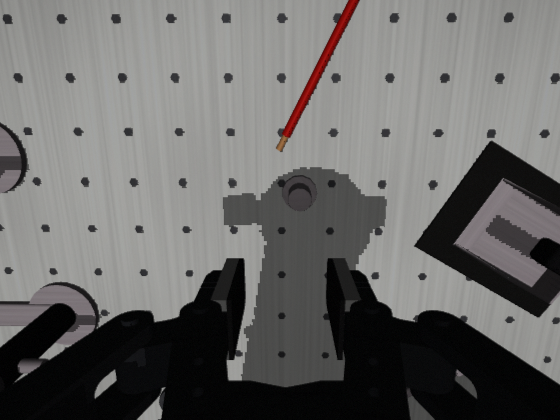

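Run:
```python
from h import *
for u,v in [(85,290),(60,320),(20,355),(30,310),(95,310)]: print(u,v,px('w27',u,v))
```

```text
85 290 [ 839.56848951 -181.42353949   -1.50013251]
60 320 [ 850.17520332 -165.69159958   21.8114744 ]
20 355 [ 849.69360955 -166.87702275   68.98431652]
30 310 [ 886.79561019 -165.20854076    6.24225278]
95 310 [ 830.46590771 -164.45748936    3.17236238]
```

Call:
drive_tool(moves=[[[0.4,0.001,0.002,0.013,-0.006,0,0],[0.4,0.001,0.001,0.013,-0.006,0,0],[0.4,0.001,0.001,0.013,-0.006,0,0],[0.4,0.001,0.001,0.013,-0.004,0,0]]])

```text
clock: 39.35
position: [652.9, -269.6, 94.4]
ee_rot: [0.709, -0.705, 0.002, -0.001]
contact_force: [0.1, 0.1, 0.1]
gripper_width: 34.5
```

Run:
```python
from h import *
st()
a=plan([651.2,-272.8,40],-90,hand=0.4,step=14)
```

```text
t39.4 [ 652.9 -269.6   94.4] yaw -89.7 pitch -0.1 roll -0.003 F [0.1 0.1 0.1] w 34.5 j [-0.16  0.63  0.06  0.   -1.    0.17]
4 [[0.4,0.0008,0.0005,0.0136,-0.001,0,0.002],[0.4,0.0008,0.0005,0.0136,-0.001,0,0.002],[0.4,0.0008,0.0005,0.0136,-0.001,0,0.002],[0.4,0.0008,0.0004,0.0136,-0.001,0,0.002]]
```

Far away (x≈850); clear.

Call:
drive_tool(moves=[[[0.4,0.001,0.001,0.013,-0.001,0,0.002],[0.4,0.001,0.0005,0.013,-0.001,0,0.002],[0.4,0.001,0.0005,0.013,0,0,0],[0.4,0.0005,0,0.012,0,0,0]]])

```text
clock: 39.75
position: [650.8, -271.5, 38.3]
ee_rot: [0.709, -0.706, 0.0, 0.001]
contact_force: [-0.8, 0.9, 1.1]
gripper_width: 34.3
```

Run:
```python
from h import *
st()
a=plan([651.2,-272.8,9],-90,hand=0.4,step=9)
```

```text
t39.8 [ 650.8 -271.5   38.3] yaw -89.7 pitch -0.1 roll 0.0 F [-0.8  0.9  1.1] w 34.3 j [-0.17  0.68  0.01  0.   -0.9   0.17]
4 [[0.4,0.0003,-0.0001,0.0073,0.0,0,0.001],[0.4,0.0003,-0.0001,0.0073,0.0,0,0.001],[0.4,0.0003,-0.0001,0.0073,0.0,0,0.001],[0.4,0.0003,-0.0001,0.0073,0.0,0,0.001]]
```

Call:
drive_tool(moves=[[[0.4,0.0005,0,0.007,0,0,0],[0.4,0.0005,0,0.007,0,0,0],[0.4,0,0,0.007,0,0,0],[0.4,0,0,0.005,0,0,0]]])

```text
clock: 40.15
position: [650.3, -272.9, 8.6]
ee_rot: [0.709, -0.706, -0.0, 0.001]
contact_force: [-0.7, -0.6, -0.0]
gripper_width: 34.3
```

Run:
```python
from h import *
st()
a=plan([651.2,-272.8,9],-90,hand=0.4,step=9)
```

```text
t40.1 [ 650.3 -272.9    8.6] yaw -89.8 pitch -0.1 roll 0.002 F [-0.7 -0.6 -0. ] w 34.3 j [-0.17  0.72 -0.01  0.   -0.85  0.17]
1 [[0.4,-0.0001,-0.0009,-0.0005,0.002,-0.001,0.004]]
```

Call:
drive_tool(moves=[[[0,0,0,0,0,0,0],[0,0,0,0,0,0,0],[0,0,0,0,0,0,0],[0,0,0,0,0,0,0],[0,0,0,0,0,0,0],[0,0,0,-0.01,0,0,0],[0,0,0,-0.02,0,0,0],[0,0,0,-0.03,0,0,0],[0,0,0,-0.035,0,0,0],[0,0,0,-0.03,0,0,0],[0,0,0,-0.02,0,0,0]]])

```text
clock: 41.25
position: [648.8, -272.4, 158.6]
ee_rot: [0.708, -0.706, -0.003, 0.003]
contact_force: [0.6, -0.4, -0.9]
gripper_width: 15.5
```

Run:
```python
from h import *
st()
a=plan([646,24,150],-90,hand=0,step=38)
```

```text
t41.2 [ 648.8 -272.4  158.6] yaw -89.8 pitch -0.0 roll 0.007 F [ 0.6 -0.4 -0.9] w 15.5 j [-0.17  0.57  0.13  0.   -1.14  0.17]
8 [[0,-0.0371,0.0002,0.0011,0.001,0,0.0],[0,-0.0371,0.0002,0.0011,0.001,0,0.0],[0,-0.0371,0.0002,0.0011,0.001,0,0.0],[0,-0.0371,0.0003,0.0011,0.001,0,0.0],[0,-0.0371,0.0003,0.0011,0.001,0,0.0],[0,-0.0371,0.0003,0.0011,0.001,0,0.0],[0,-0.0371,0.0003,0.0011,0.001,0,0.0],[0,-0.0371,0.0003,0.0011,0.001,0,0.0]]
```

Call:
drive_tool(moves=[[[0,-0.026,0,0,0,0,0],[0,-0.037,0,0,0,0,0],[0,-0.037,0,0,0,0,0],[0,-0.037,0,0,0,0,0],[0,-0.037,0,0,0,0,0],[0,-0.037,0,0,0,0,0],[0,-0.037,0,0,0,0,0],[0,-0.03,0,0,0,0,0],[0,-0.012,0,0.005,0,0,0]]])

```text
clock: 42.15
position: [652.1, 24.4, 170.0]
ee_rot: [-0.707, 0.707, -0.007, 0.005]
contact_force: [0.1, -0.7, -0.2]
gripper_width: 15.7
```

Run:
```python
from h import *
st();snap('wrist','w28')
a=plan([647,22,75],-90,hand=0,step=13)
```

```text
t42.1 [652.1  24.4 170. ] yaw -90.1 pitch -0.2 roll -0.018 F [ 0.1 -0.7 -0.2] w 15.7 j [ 0.29  0.47 -0.02  0.01 -1.06 -0.29]
8 [[0,0.0004,0.0007,0.0117,-0.002,0,-0.0],[0,0.0004,0.0007,0.0117,-0.002,0,-0.0],[0,0.0004,0.0007,0.0117,-0.002,0,-0.0],[0,0.0004,0.0007,0.0117,-0.002,0,-0.0],[0,0.0004,0.0006,0.0117,-0.002,0,-0.0],[0,0.0004,0.0006,0.0117,-0.002,0,-0.0],[0,0.0004,0.0006,0.0117,-0.002,0,-0.0],[0,0.0004,0.0006,0.0117,-0.002,0,-0.0]]
```

View pics/w28.png

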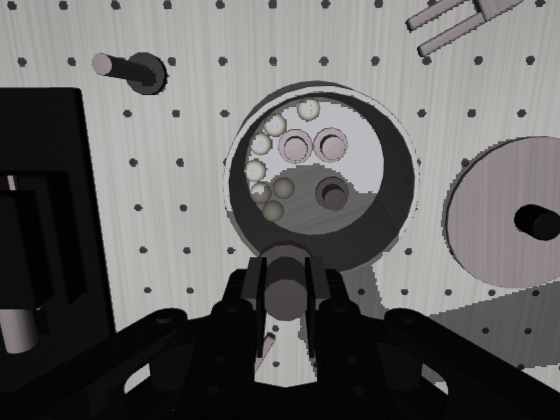

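Call:
drive_tool(moves=[[[0,0,0.001,0.013,-0.004,0,0],[0,0,0.001,0.013,-0.004,0,0],[0,0,0.001,0.013,-0.004,0,0],[0,0,0.001,0.013,-0.003,0,0],[0,0,0.0005,0.013,0,0,0],[0,0,0,0.013,0,0,0],[0,0,0,0.008,0,0,0]]])

```text
clock: 42.9
position: [645.9, 19.7, 74.4]
ee_rot: [-0.705, 0.709, -0.0, -0.002]
contact_force: [-0.1, -0.2, -0.6]
gripper_width: 15.8
```

Run:
```python
from h import *
st()
a=plan([647,22,75],-90,hand=0,step=13)
```

```text
t42.9 [645.9  19.7  74.4] yaw -90.4 pitch -0.2 roll 0.003 F [-0.1 -0.2 -0.6] w 15.8 j [ 0.28  0.56 -0.13  0.   -0.89 -0.29]
1 [[0,-0.0023,-0.0011,-0.0007,0.003,-0.003,-0.006]]
```

Call:
drive_tool(moves=[[[0,-0.003,-0.002,0,0,0,0],[0,0,0,0,0,0,0],[0.28,0,0,0,0,0,0],[0.28,0,0,0,0,0,0],[0.28,0,0,0,0,0,0],[0.28,0,0,-0.02,0,0,0],[0.28,0,0,-0.04,0,0,0],[0.28,0,0,-0.04,0,0,0],[0.5,0,0,-0.04,0,0,0],[0.6,0,0,-0.02,0,0,0]]])

```text
clock: 43.9
position: [647.8, 23.3, 238.4]
ee_rot: [-0.705, 0.709, 0.001, -0.005]
contact_force: [1.3, 0.4, 0.5]
gripper_width: 50.7
```

Run:
```python
from h import *
st();snap('wrist','w29');snap('scene','s29');snap('side','d29')
for t,b in [('w29',(380,540,-50,140)),('s29',(380,540,-50,140)),('d29',(380,540,-50,140))]:
    blobs(t,9,20,b); blobs(t,30,50,b)
im=cv2.imread('pics/w29.png');cv2.imwrite('pics/c29.png',cv2.resize(im[50:300,150:420],None,fx=2.4,fy=2.4,interpolation=cv2.INTER_CUBIC))
```

```text
t43.9 [647.8  23.3 238.4] yaw -90.3 pitch -0.3 roll 0.007 F [1.3 0.4 0.5] w 50.7 j [ 0.29  0.42  0.09  0.   -1.24 -0.29]
w29 px(473,193) n 11959 c [454.8  44. ] r 66.3 ztop 13.2
w29 px(485,202) n 554 c [454.7  43.8] r 12.3 ztop 39.1
s29 px(325,218) n 1457 c [454.8  42.8] r 68.1 ztop 16.9
s29 px(325,211) n 79 c [455.9  45.2] r 13.6 ztop 41.8
d29 px(230,239) n 1396 c [452.9  44.7] r 67.5 ztop 16.1
d29 px(229,231) n 74 c [452.7  43.5] r 12.5 ztop 41.5
```

View pics/c29.png

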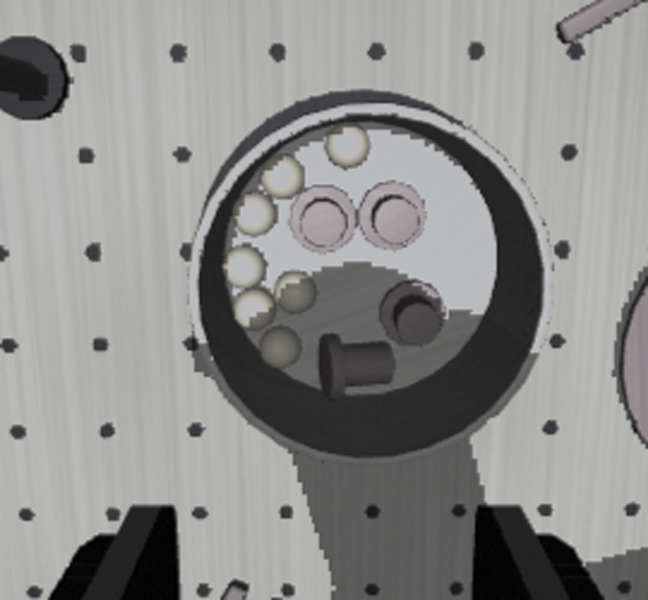

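View pics/s29.png

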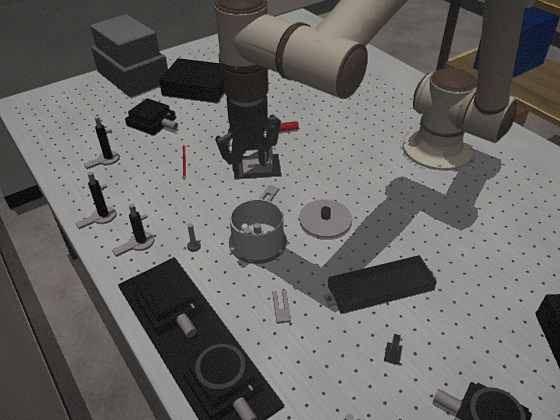

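View pics/d29.png

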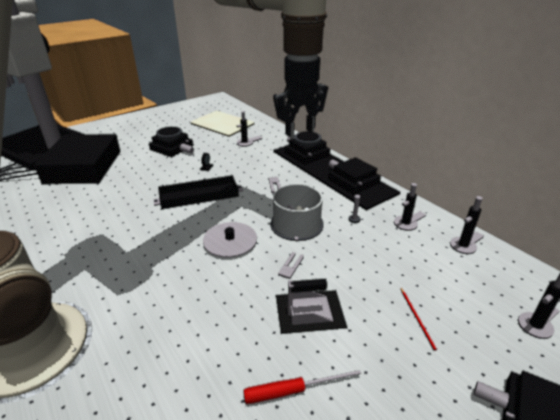

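Run:
```python
from h import *
a=plan([454.8,44,120],-90,hand=0.6,step=40)
```

```text
6 [[0.6,-0.0033,0.0319,0.0196,0.002,-0.001,-0.001],[0.6,-0.0033,0.0319,0.0196,0.002,-0.001,-0.001],[0.6,-0.0033,0.0319,0.0195,0.002,-0.001,-0.001],[0.6,-0.0034,0.032,0.0195,0.002,-0.001,-0.001],[0.6,-0.0034,0.032,0.0194,0.002,-0.001,-0.001],[0.6,-0.0034,0.032,0.0194,0.002,-0.001,-0.001]]
```

Call:
drive_tool(moves=[[[0.6,-0.003,0.032,0.01,0,0,0],[0.6,-0.0033,0.032,0.02,0,0,0],[0.6,-0.0033,0.032,0.02,0,0,0],[0.6,-0.0033,0.032,0.02,0,0,0],[0.6,-0.0033,0.032,0.02,0,0,0],[0.6,-0.0033,0.03,0.02,0,0,0],[0.6,0,0.003,0.005,0,0,0]]])

```text
clock: 44.75
position: [439.7, 41.4, 111.0]
ee_rot: [-0.703, 0.711, 0.005, -0.011]
contact_force: [0.5, -0.1, 0.4]
gripper_width: 51.3
```

Run:
```python
from h import *
st();snap('wrist','w30')
b=(380,540,-50,140);blobs('w30',9,20,b); blobs('w30',30,50,b)
a=plan([454.8,44,60],-90,hand=0.6,step=12)
```

```text
t44.8 [439.7  41.4 111. ] yaw -90.6 pitch -0.5 roll 0.023 F [ 0.5 -0.1  0.4] w 51.3 j [ 0.46  0.22 -0.58 -0.   -0.8  -0.47]
w30 px(262,208) n 26496 c [454.4  43.6] r 65.9 ztop 13.1
w30 px(260,227) n 1197 c [454.4  43.4] r 11.9 ztop 39.1
5 [[0.6,-0.0006,-0.0029,0.0102,0.004,-0.002,-0.002],[0.6,-0.0005,-0.0029,0.0102,0.004,-0.002,-0.002],[0.6,-0.0005,-0.0028,0.0102,0.004,-0.002,-0.002],[0.6,-0.0005,-0.0028,0.0102,0.004,-0.002,-0.002],[0.6,-0.0005,-0.0027,0.0103,0.004,-0.002,-0.002]]
```

View pics/w30.png

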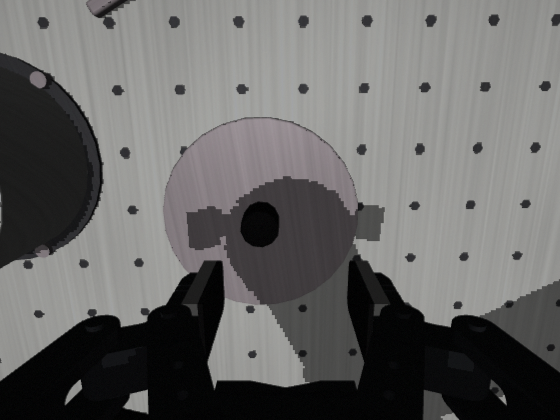

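Call:
drive_tool(moves=[[[0.6,-0.0005,-0.004,0.01,0.006,-0.003,-0.002],[0.6,-0.0005,-0.004,0.01,0.006,-0.003,-0.002],[0.6,-0.0005,-0.003,0.01,0.005,-0.002,-0.002],[0.6,-0.0005,-0.003,0.01,0.004,0,-0.002],[0.6,0,-0.002,0.008,0,0,0]]])

```text
clock: 45.3
position: [463.1, 44.7, 62.8]
ee_rot: [0.707, -0.707, 0.002, -0.003]
contact_force: [-1.2, 0.1, 0.2]
gripper_width: 51.5
```

Run:
```python
from h import *
st()
a=plan([454.6,43.7,19],-90,hand=0.6,step=8)
```

```text
t45.3 [463.1  44.7  62.8] yaw -90.0 pitch 0.1 roll -0.008 F [-1.2  0.1  0.2] w 51.5 j [ 0.45  0.32 -0.6   0.   -0.64 -0.45]
6 [[0.6,0.0002,0.0015,0.0073,-0.001,0.0,0.0],[0.6,0.0002,0.0015,0.0073,-0.001,0.0,0.0],[0.6,0.0002,0.0015,0.0073,-0.001,0.0,0.0],[0.6,0.0002,0.0014,0.0073,-0.001,0.0,0.0],[0.6,0.0002,0.0014,0.0073,-0.001,0.0,0.0],[0.6,0.0002,0.0014,0.0073,-0.001,0.0,0.0]]
```

Call:
drive_tool(moves=[[[0.6,0,0.004,0.005,-0.002,0,0],[0.6,0,0.003,0.007,-0.002,0,0],[0.6,0,0.001,0.007,-0.001,0,0],[0.6,0,0,0.007,0,0,0]]])

```text
clock: 45.7
position: [456.5, 45.0, 34.9]
ee_rot: [-0.707, 0.707, -0.0, 0.002]
contact_force: [-0.1, 0.5, -0.6]
gripper_width: 51.4
```

Run:
```python
from h import *
st()
a=plan([454.6,43.7,19],-90,hand=0.6,step=8)
```

```text
t45.7 [456.5  45.   34.9] yaw -90.0 pitch 0.1 roll -0.003 F [-0.1  0.5 -0.6] w 51.4 j [ 0.45  0.37 -0.64 -0.   -0.56 -0.45]
3 [[0.6,0.0004,0.0006,0.0053,-0.001,0.001,-0.0],[0.6,0.0004,0.0006,0.0053,-0.001,0.001,-0.0],[0.6,0.0004,0.0006,0.0053,-0.001,0.001,-0.0]]
```

Call:
drive_tool(moves=[[[0.6,0.0005,0.001,0.005,-0.001,0.001,0],[0.6,0.0005,0.0005,0.005,-0.001,0.001,0],[0.6,0,0,0.004,0,0,0]]])

```text
clock: 46.0
position: [454.7, 43.9, 19.5]
ee_rot: [0.707, -0.707, 0.0, -0.0]
contact_force: [0.3, -0.3, -0.4]
gripper_width: 50.9
```

Run:
```python
from h import *
st()
a=plan([454.6,43.7,19],-90,hand=0.6,step=8)
```

```text
t46.0 [454.7  43.9  19.5] yaw -90.0 pitch -0.0 roll -0.001 F [ 0.3 -0.3 -0.4] w 50.9 j [ 0.45  0.39 -0.65  0.   -0.52 -0.45]
1 [[0.6,0.0002,0.0001,0.0005,-0.001,0,0.0]]
```

Call:
drive_tool(moves=[[[0,0,0,0,0,0,0],[0,0,0,0,0,0,0],[0,0,0,0,0,0,0],[0,0,0,0,0,0,0],[0,0,0,0,0,0,0],[0,0,0,0,0,0,0],[0,0,0,-0.008,0,0,0],[0,0,0,-0.015,0,0,0],[0,0,0,-0.025,0,0,0],[0,0,0,-0.03,0,0,0],[0,0,0,-0.03,0,0,0],[0,0,0,-0.03,0,0,0]]])

```text
clock: 47.2
position: [450.5, 42.2, 159.6]
ee_rot: [-0.707, 0.708, 0.002, -0.006]
contact_force: [0.7, 0.5, -2.1]
gripper_width: 21.5
```

Run:
```python
from h import *
st()
a=plan([631.8,5.7,165],-90,hand=0,step=25)
```

```text
t47.2 [450.5  42.2 159.6] yaw -90.1 pitch -0.3 roll 0.012 F [ 0.7  0.5 -2.1] w 21.5 j [ 0.45  0.17 -0.49 -0.   -0.92 -0.45]
8 [[0,0.0045,-0.0227,-0.0009,0.001,-0.001,-0.0],[0,0.0045,-0.0227,-0.0009,0.001,-0.001,-0.0],[0,0.0045,-0.0227,-0.0009,0.001,-0.001,-0.0],[0,0.0046,-0.0227,-0.0008,0.001,-0.001,-0.0],[0,0.0046,-0.0227,-0.0008,0.001,-0.001,-0.0],[0,0.0046,-0.0227,-0.0008,0.001,-0.001,-0.0],[0,0.0046,-0.0227,-0.0007,0.001,-0.001,-0.0],[0,0.0046,-0.0227,-0.0007,0.001,-0.001,-0.0]]
```

Call:
drive_tool(moves=[[[0,0.003,-0.016,0,0,0,0],[0,0.0045,-0.0225,0,0,0,0],[0,0.0045,-0.0225,0,0,0,0],[0,0.0045,-0.0225,0,0,0,0],[0,0.0045,-0.0225,0,0,0,0],[0,0.0045,-0.0225,0,0,0,0],[0,0.0045,-0.0225,0,0,0,0],[0,0.0045,-0.018,0,0,0,0],[0,0.001,-0.006,0,0,0,0]]])

```text
clock: 48.1
position: [630.4, 5.6, 169.1]
ee_rot: [-0.707, 0.707, 0.001, 0.0]
contact_force: [-0.1, 0.1, -1.8]
gripper_width: 21.6
```

Run:
```python
from h import *
st();snap('wrist','w31')
a=plan([631.8,5.7,125],-90,hand=0,step=10)
im=cv2.imread('pics/w31.png')
```

```text
t48.1 [630.4   5.6 169.1] yaw -90.0 pitch 0.1 roll 0.001 F [-0.1  0.1 -1.8] w 21.6 j [ 0.26  0.44 -0.06 -0.   -1.07 -0.26]
5 [[0,0.0,-0.0003,0.0088,0.0,0.0,-0.0],[0,0.0,-0.0003,0.0088,0.0,0.0,-0.0],[0,0.0,-0.0003,0.0088,0.0,0.0,-0.0],[0,0.0,-0.0003,0.0088,0.0,0.0,-0.0],[0,0,-0.0003,0.0088,0.0,0.0,-0.0]]
```

View pics/w31.png

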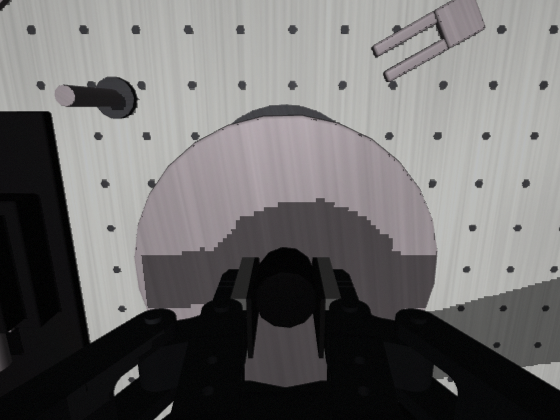

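Call:
drive_tool(moves=[[[0,0,0,0.008,0,0,0],[0,0,0,0.01,0,0,0],[0,0,0,0.01,0,0,0],[0,0,0,0.01,0,0,0],[0,0,0,0.01,0,0,0],[0,0,0,0.006,0,0,0]]])

```text
clock: 48.75
position: [626.1, 6.6, 110.7]
ee_rot: [0.707, -0.707, -0.002, 0.001]
contact_force: [-0.4, 0.1, -2.1]
gripper_width: 22.2
```

Run:
```python
from h import *
st()
a=plan([631.8,5.7,102],-90,hand=0,step=5)
```

```text
t48.8 [626.1   6.6 110.7] yaw -90.0 pitch 0.1 roll 0.004 F [-0.4  0.1 -2.1] w 22.2 j [ 0.27  0.49 -0.14 -0.   -0.94 -0.26]
3 [[0,0.0003,-0.0019,0.0029,0.001,0.001,0.0],[0,0.0003,-0.0019,0.0029,0.001,0.001,0.0],[0,0.0003,-0.0019,0.0029,0.001,0.001,0.0]]
```

Correct the x drift at constant height first.

Call:
drive_tool(moves=[[[0,0.0005,-0.004,0,0.002,0.001,0],[0,0.0003,-0.002,0.001,0.001,0,0],[0,0,0,0.001,0,0,0]]])

```text
clock: 49.05
position: [632.4, 5.8, 107.4]
ee_rot: [0.707, -0.707, -0.001, 0.001]
contact_force: [0.4, 0.3, -1.7]
gripper_width: 22.1
```

Run:
```python
from h import *
st()
a=plan([631.8,5.7,97],-90,hand=0,step=3)
snap('side','d32');im=cv2.imread('pics/d32.png');cv2.imwrite('pics/c32.png',cv2.resize(im[140:260,220:380],None,fx=4.5,fy=4.5,interpolation=cv2.INTER_CUBIC))
```

```text
t49.0 [632.4   5.8 107.4] yaw -90.0 pitch 0.0 roll 0.002 F [ 0.4  0.3 -1.7] w 22.1 j [ 0.26  0.5  -0.13 -0.   -0.94 -0.26]
4 [[0,0.0,0.0001,0.0026,0.001,0.0,0.0],[0,0.0,0.0001,0.0026,0.001,0.0,0.0],[0,0.0,0.0001,0.0026,0.001,0.0,0.0],[0,0.0,0.0001,0.0026,0.001,0.0,0.0]]
```

View pics/c32.png

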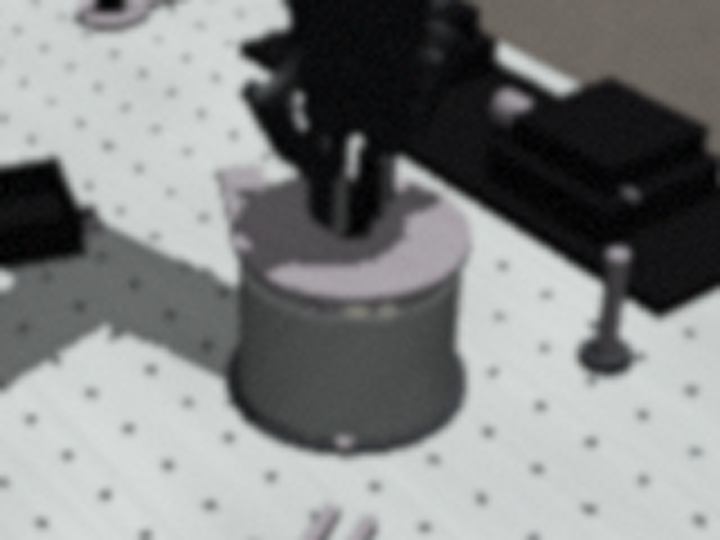

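Lid is centred over the pot. Lower slowly.

Call:
drive_tool(moves=[[[0,0,0,0.003,0,0,0],[0,0,0,0.003,0,0,0],[0,0,0,0.002,0,0,0]]])

```text
clock: 49.4
position: [633.0, 5.9, 100.0]
ee_rot: [0.707, -0.707, -0.0, -0.0]
contact_force: [-0.1, -0.4, -1.3]
gripper_width: 22.0
```

Run:
```python
from h import *
st()
a=plan([631.8,5.7,97],-90,hand=0,step=3)
```

```text
t49.4 [633.    5.9 100. ] yaw -90.0 pitch 0.1 roll -0.0 F [-0.1 -0.4 -1.3] w 22.0 j [ 0.26  0.51 -0.14 -0.   -0.92 -0.26]
2 [[0,0.0001,0.0006,0.0015,0,0.001,0.0],[0,0.0001,0.0006,0.0015,0,0.001,0.0]]
```

Call:
drive_tool(moves=[[[0,0,0.0005,0.0018,0,0,0],[0,0,0.0005,0.0015,0,0,0],[0,0,0,0.001,0,0,0]]])

```text
clock: 49.7
position: [631.9, 5.8, 96.3]
ee_rot: [0.707, -0.707, -0.0, -0.0]
contact_force: [-3.6, 1.1, 7.3]
gripper_width: 21.9
```

Run:
```python
from h import *
st()
```

```text
t49.7 [631.9   5.8  96.3] yaw -90.0 pitch 0.0 roll -0.0 F [-3.6  1.1  7.3] w 21.9 j [ 0.26  0.51 -0.14 -0.   -0.91 -0.26]
```

Call:
drive_tool(moves=[[[0.4,0,0,0,0,0,0],[0.5,0,0,0,0,0,0],[0.5,0,0,0,0,0,0],[0.5,0,0,0,0,0,0],[0.5,0,0,-0.01,0,0,0],[0.5,0,0,-0.03,0,0,0],[0.5,0,0,-0.04,0,0,0],[0.5,0,0,-0.04,0,0,0],[0.5,0.02,0,-0.04,0,0,0],[0.5,0.02,0,-0.02,0,0,0]]])

```text
clock: 50.7
position: [631.2, -33.9, 283.3]
ee_rot: [0.709, -0.705, -0.001, 0.002]
contact_force: [0.8, -0.5, 0.2]
gripper_width: 42.7
```

Run:
```python
from h import *
st();snap('wrist','w33');snap('side','d33');snap('scene','s33')
for t in ['w33','d33','s33']:
    P,p=cloud(t);P=P.reshape(-1,3);m=(np.hypot(P[:,0]-631.8,P[:,1]-5.7)<75)&(P[:,2]>82)&(P[:,2]<98);b=P[m]
    c,r=cv2.minEnclosingCircle(b[:,:2].astype(np.float32));A=np.c_[b[:,:2]-c,np.ones(len(b))];k=np.linalg.lstsq(A,b[:,2],rcond=None)[0]
    print(t,np.round(c,1),r,'z',k[2],'tilt deg',np.degrees(k[:2]))
    m=(np.hypot(P[:,0]-631.8,P[:,1]-5.7)<30)&(P[:,2]>105)&(P[:,2]<125);print(cv2.minEnclosingCircle(P[m][:,:2].astype(np.float32)),np.percentile(P[m][:,2],90))
im=cv2.imread('pics/d33.png');cv2.imwrite('pics/c33.png',cv2.resize(im[140:320,220:380],None,fx=3.3,fy=3.3,interpolation=cv2.INTER_CUBIC))
```

```text
t50.7 [631.2 -33.9 283.3] yaw -89.7 pitch -0.1 roll 0.003 F [ 0.8 -0.5  0.2] w 42.7 j [ 0.2   0.37  0.12  0.   -1.32 -0.2 ]
w33 [632.3   5.7] 65.89888000488281 z 89.3138430951863 tilt deg [0.03386454 0.04262171]
((632.3601684570312, 5.417970180511475), 12.0314302444458) 116.11731683470259
d33 [630.8   6.3] 67.20795440673828 z 91.45256492540834 tilt deg [0.52772449 0.53816529]
((629.845947265625, 7.454527378082275), 13.470948219299316) 118.18501218769606
s33 [632.9   5.1] 68.64437866210938 z 91.33264335556963 tilt deg [-0.22579701 -0.24661495]
((632.982177734375, 7.7600812911987305), 13.84500503540039) 119.04215246465849
```

View pics/c33.png

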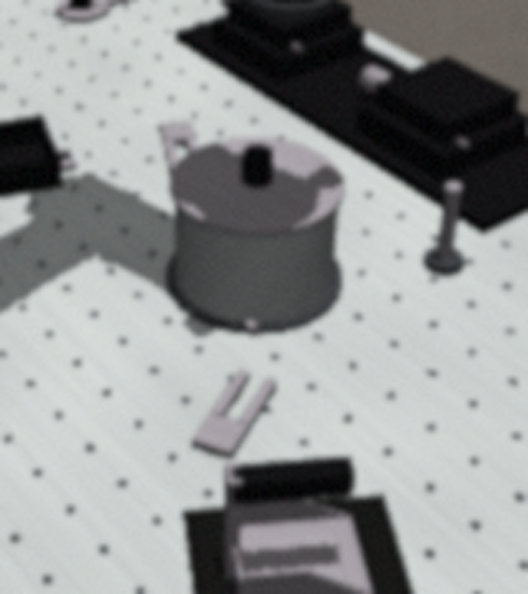

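View pics/s33.png

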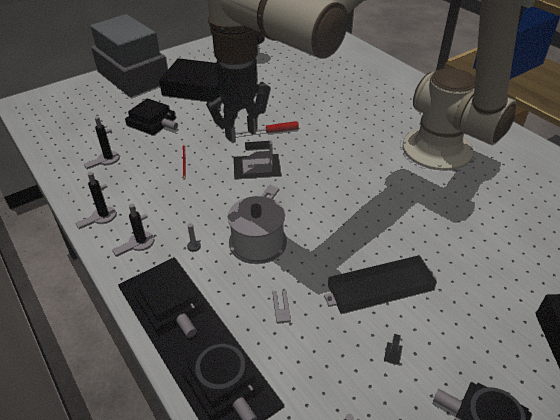

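View pics/w33.png

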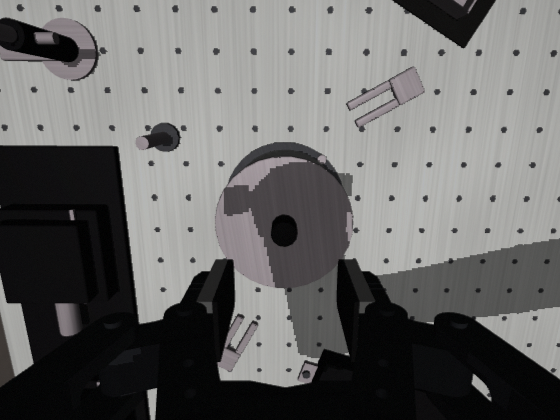

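Run:
```python
from h import *
print(arm.job_done())
```

```text
the job is handed in; nothing more can be done
None
```

I finished the job and handed it in at about 51 s of the 208 s allowed.

**Steps, in order**
- **Beads:** I scooped all seven out of the tray in one pass and tipped them into the pot. I counted seven in the pot, and the gripper never touched them.
- **Scoop:** it stands upright on the mat. The wrist camera puts it within about 1 mm of the mat's centre. The scene camera puts the mat's centre about 3 mm off from where the wrist camera does.
- **Studs:** the four that were present went in after the beads. Three are standing and one is lying on its side. None is left on the table.
- **Lid:** it is on the pot, and the lowering stopped on contact where the seated height should be.

**Last checks**
- **Lid seating:** the disc top reads 89–91 mm depending on the camera, against 91 mm expected. The wrist camera usually reads 1–2 mm low. The lid is centred on the pot within about 1 mm.
- **Lid level:** the tilt reads 0.03–0.05° from the wrist camera. The coarser side and scene views read up to 0.75°.
- **Bystanders:** the post, both forks and the driver look unmoved in the pictures; I did not measure them.

**One thing went wrong:** on the first approach to the stud next to the pot, the gripper touched something, most likely the pot rim, with about 25 N (limit 40 N). I backed off, turned the gripper and picked the stud up cleanly. A camera check showed the pot had not moved.

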